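# Crank a tin under the marking head

## Robot

A 6-joint arm with a two-finger parallel gripper is mounted at the origin on a cart in front of the work surface, level with it; the furniture and walls round the work are solid. World frame = base frame: x ahead of the robot, y to its left, z up, the work surface at z = 0. Lengths are in m, angles in rad, forces in N, time in s.
With the tool pointing down it reaches from about 0.325 to 0.9 m from the base axis. Payload 3.5 kg.
Tool frame: the origin (TCP) lies between the finger pads; the fingertips stand 8 mm ahead of it and the grasp point (between the pads) lies 11 mm behind it; y points along the fingers, x is the direction in which the jaws open and shut, and the axes are right-handed (so a half turn about y gives the same grasp; the last joint's range is limited). The gripper opens to 85 mm and grips with 20 to 120 N. Pads are 22 mm wide; open, the fingers measure 114 mm over their backs; the gripper's body (76 mm by 85 mm) begins 54 mm behind the grasp point. The pads swing forward as they close: fully open they stand 13 mm farther back than shut.
Start: joints at [1.092, 0.276, -0.026, 1.268, 0, 1.467], TCP at [0.229, 0.581, 0.239] pointing down, gripper open.
Joint ranges: [-3.12, 3.12], [-0.85, 1.88], [-1.08, 1.24], [-1.95, 2.15], [-1.57, 1.53], [-3.14, 3.14]. Speed limits (rad/s): [2.57, 2.57, 3.14, 3.14, 3.14, 3.14].

## Interface

Orientations are given as a 3x3 rotation matrix whose columns are the frame's x, y, z axes.
In Python, from station import manip, snapshot, get_calibration, search_frame, landmark_of gives the robot as it stands. The module is installed in compiled form; this text tells all that it offers.
- The arm moves only by the tool servo_tool, never from a script. Its argument "series" is one flat list of numbers, 6 for each row, row after row: the shift along the world's x, y, z scaled (see below), then the turn, a rotation vector about the world's x, y, z scaled (see below). In form: [tx, ty, tz, ax, ay, az, tx, ty, tz, ax, ay, az, ...]. A call has 1 to 20 rows; each row shifts and turns the commanded pose from where the row before left it; what a row does not reach is not made up. The controller multiplies each number of a shift by 0.02 m and each number of a turn by 4 degrees. A row lasts 1/8 s, in which the tool goes at most 62.5 mm and 10.7 degrees, less where a joint would pass 70% of its speed; a pose out of reach is approached as far as the arm can. A call with a number of a shift or a turn outside -1 to 1 is refused whole. A call with a gripper value outside its range is refused whole. "gripper" is the closure, from 0 (fully open) to 1 (shut), set as the call begins (left out, the last holds). The fingers move at their own pace and stop on an object; "newtons" is the grip in N (left out, the last holds). Time passes only in rows, so rows that do not move let the fingers close. It gives the time, the measured TCP pose, the force and the opening at its end, in the units of the state.
- manip.get_obs(): the state, without advancing time (a new reading comes with each control period).
- snapshot(name): name is "scene" or "side" or "wrist"; returns the picture (480x640x3 uint8, blue, green, red); there is no depth.
- get_calibration(name): a dict with "intrinsics" (3x3 intrinsics, pixels), "world_from_camera" (4x4, takes a point from camera to world coordinates); the wrist camera has in their place "mount" (4x4, takes a point from camera to tool coordinates, whose origin is the TCP and whose axes are the tool frame's). Camera axes: x right, y up, looking along -z (the intrinsics and any distortion apply to the point x, -y, -z); pixel columns grow to the right and rows downward; lengths in m; the calibration is good to about 2 mm. A picture is of the moment at which its call begins: read the wrist's pose just before it. get_calibration takes no time and is no camera call.
- manip.job_done(): hands the job in, once; it reports no verdict.
Trained networks look in the newest picture that a camera, given by its name, has taken for a name from the list of things; names that differ only in an ending like _2 or _b are one class to them, and where a whole thing is asked for, a point or a joint stands for the part that bears it (a point fixed in the world has none). Each returns a list of dicts, best first, with "conf" (0 to 1); they miss things now and then, are a little off and sometimes report something else, mostly with a low value. They report only what shows in the picture. A call takes as long as a camera call. They do not tell look-alikes from the thing itself.
- search_frame(label, camera): "box" ([left, top, right, bottom] in pixels, round what is visible of it).
- landmark_of(label, camera): "position" ([column, row] in pixels: a listed point, or the origin of a listed thing).
The state is a dict: "clock": time; "joint_pos": joint angles; "qd": joint speeds; "joint_efforts": joint torques, N m; "position": TCP position; "orientation": TCP orientation; "contact_force": force on the tool from outside, world axes, zero at the start; "torque": the same for the moment, N m; "finger_gap": finger opening in m.
Only numpy, scipy, OpenCV 4.12 (cv2) and the standard library are available. Lean on these libraries where they do the work, as an engineer would, in place of code of your own. Each camera call takes 0.05 s, during which the arm holds its last target.

## Task

Set the round tin upright in the nest of the small hand-cranked marking machine and let go of it. Then take hold of the crank's knob and wind it clockwise (seen from above) at a steady, moderate speed, about two turns: each turn has one heavy point that you must push through without letting the crank race ahead on the far side (never faster than a turn a second). Stop when you feel the spring buffer that ends the travel push back clearly, with the tin under the marking head, and do not force it; let go, and leave everything else on the bench where it is.

Things in the scene. Friction and masses are not known exactly. Their poses are not given: they have to be found in the camera images.
- tin: Round grey tin with a yellow paper disc on its lid, 34 mm across, 22 mm tall, 60 g (varies), standing on the bench; origin at the centre of its underside, z up. A solder reel and a black rubber foot stand in line with it.
- nest (a point): Centre of the floor of the round nest, a bore 40 mm across and 8 mm deep with a 3 mm chamfer, in the top of the 54 x 54 mm aluminium carriage of the machine. The rim is 8 mm above this point. Winding the crank draws the carriage along +y of this frame, away from the crank and under the head, by some 42 to 46 mm in all; z up.
- head (a point): Point at bench level straight below the stamp of the marking head. The head is a nose 30 mm wide that juts 19 mm from an arch (100 mm wide, 20 mm thick, its middle 19 mm behind this point in +y), top 82 to 85 mm above the bench. Same axes as nest. With the carriage home the nest is within 3 mm of y = 0 of this frame, as the buffer happens to be set; the stamp clears the tin by 5 mm.
- crank: The steel crank on the deck of the grey gearbox, turning about a vertical axis; origin on that axis, 61 mm above the bench, about 137 mm from the nest at the start. Its arm points to -x of this frame. Friction alone takes about 2 N at the knob; the heavy point is an eccentric cam against a spring plunger.
- knob_grip (a point): Middle of the crank's black upright knob, a sleeve that spins freely on its pin, 22 mm across and 42 mm tall (from 21 mm below to 21 mm above this point, which is 104 mm above the bench), 55 mm from the crank axis. In each turn the push grows over 2 rad to about 12 N and then reverses: for 2 rad the knob pulls ahead with up to 6 N; then 2 rad run light.
- marking_machine: The grey machine bolted to the bench, 120 x 290 mm; origin at the middle of its underside, y from gearbox to head. The crank starts within 0.6 rad of the pose in which its axes lie along the machine's, in the light part. The buffer is met two turns on, within 0.6 rad of that same pose (set anew each time, it cannot be seen), again in the light part. It is a damped spring, about 2 N per mm at the knob: 8 N is clear contact, from 25 N it is overloaded.
- reel: Blue reel of solder wire, 52 mm across, 18 mm tall, lying flat: leave alone.
- foot: Black rubber end cap, 27 mm across, 13 mm tall: leave alone.
- driver: Precision screwdriver with an orange grip, 127 mm, lying: leave alone.
- cutter: Small side cutter with red grips, 125 mm, lying: leave alone.
- cell: AA cell, 14 mm across, 51 mm tall, standing: leave alone.
- small_bin: Empty blue-grey bin, 94 x 75 x 48 mm: leave alone.
- tape_roll: Roll of amber tape, 66 mm across, 13 mm tall: leave alone.
- pointer (a point): Tip of the small dark pointer under the crank, 43 mm from its axis, 62 mm above the bench. It rests until the buffer is met and then creeps clockwise: 0.8 mm at clear contact (8 N at the knob), 2.5 mm at overload (25 N).
Not all that is in view belongs to the job. There is more than one size of the tin; the job needs the smaller.

How it is judged:
On the way, in this order (a step that is already met when the one before it is completed fails the run):
1. the tin sits upright in the nest, let go, before the carriage is cranked (horizontal distance between tin and nest below 0.005 m and z of tin in the frame of nest below 0.003 m and angle between tin's own z axis and vertical below 0.1 rad and contact force between the fingers and tin below 0.1 N and y of nest in the frame of head below -0.038 m), for 0.2 s.
2. the gripper, at the crank, has wound the tin half way to the head (horizontal distance between tin and nest below 0.005 m and z of tin in the frame of nest below 0.003 m and angle between tin's own z axis and vertical below 0.1 rad and y of nest in the frame of head above -0.022 m and contact force between the fingers and crank above 0.5 N), for 0.1 s.
3. the buffer is met with clear contact by winding the crank (horizontal distance between tin and nest below 0.005 m and z of tin in the frame of nest below 0.003 m and angle between tin's own z axis and vertical below 0.1 rad and distance of pointer from where it was at the start of the episode above 0.00065 m and contact force between the fingers and crank above 0.5 N), for 0.1 s.
At the end, for the whole second after the job is handed in: The tin stands upright in the nest (within 5 mm of its centre, on its floor), the carriage is home under the head (its nest not more than 4 mm short of it), all at rest and released (horizontal distance between tin and nest below 0.005 m and z of tin in the frame of nest below 0.003 m and angle between tin's own z axis and vertical below 0.1 rad and y of nest in the frame of head above -0.004 m and linear speed of tin below 0.01 m/s and angular speed of crank below 0.05 rad/s); the robot touches nothing.
It fails at once if the crank races (faster than one turn a second) (angular speed of crank above 6.3 rad/s).
It fails at once if the buffer is overloaded (about 25 N at the knob; pointer moved 2.5 mm) (distance of pointer from where it was at the start of the episode above 0.0025 m).
It fails at once if another thing on the bench is displaced by over 20 mm (distance of any of reel, foot, driver, cutter, cell, small_bin, tape_roll from where it was at the start of the episode above 0.02 m).
It also fails if it takes over 72 s, if anything falls off the work surface, if the arm or the gripper's body presses on something with over 40 N, if the wrist force passes 120 N, or if a joint passes its speed limit or range.

## Working session

There is one attempt and no reset: what is moved stays moved. The work goes in short steps, Python scripts to look and compute and a tool call to move; the robot and the scene stay as the last step left them, time stands still between calls to the robot, and variables do not carry over. Pictures are saved under pics/ and viewed, and the job is handed in when it is done.

Besides the shell and the picture viewer there is one more tool, called after "Request:" by a JSON object that holds its "method" and its "body". servo_tool: Moves the arm, as the interface text tells. Its arguments: {"type":"object","properties":{"series":{"type":"array","items":{"type":"number","minimum":-1,"maximum":1}},"gripper":{"type":"number"},"newtons":{"type":"number"}},"required":["series"]}

```bash
mkdir -p pics; cat > h.py <<'E'
import numpy as np, cv2
from station import manip, snapshot, get_calibration, search_frame, landmark_of
def snap(n,f):
    o=manip.get_obs(); im=snapshot(n); cv2.imwrite('pics/'+f,im); return o,im
def cam(n,o=None):
    c=get_calibration(n); K=np.array(c['intrinsics'])
    if n=='wrist':
        T=np.eye(4);T[:3,:3]=np.array(o['orientation']);T[:3,3]=o['position'];T=T@np.array(c['mount'])
    else: T=np.array(c['world_from_camera'])
    return K,T,c
def ray(n,px,z,o=None):
    K,T,c=cam(n,o); d=c.get('distortion')
    v=np.linalg.inv(K)@[px[0],px[1],1]; v=T[:3,:3]@np.array([v[0],-v[1],-v[2]])
    p=T[:3,3]; return p+v*(z-p[2])/v[2]
def proj(n,P,o=None):
    K,T,c=cam(n,o); q=np.linalg.inv(T)@np.r_[P,1]; q=K@[q[0],-q[1],-q[2]]; return q[:2]/q[2]
E
python3 - <<'E'
from h import *
for n in ['scene','side','wrist']:
    o,im=snap(n,n+'0.png'); print(n,get_calibration(n))
    for l in ['tin','nest','head','crank','knob_grip','pointer','marking_machine','reel','foot']:
        print(l,[(np.round(r['position'],1).tolist(),round(r['conf'],2)) for r in landmark_of(l,n)[:4]])
print(manip.get_obs())
E
```

```text
scene {'intrinsics': array([[461.46136369,   0.        , 322.604682  ],
       [  0.        , 461.46136369, 233.68994686],
       [  0.        ,   0.        ,   1.        ]]), 'world_from_camera': array([[ 0.52797394,  0.58042767, -0.61995745, -0.06453752],
       [-0.84922216,  0.35388481, -0.39190212, -0.36442608],
       [-0.00807731,  0.73339571,  0.67975399,  0.7443215 ],
       [ 0.        ,  0.        ,  0.        ,  1.        ]])}
tin [([246.7, 271.1], 0.71), ([188.9, 266.4], 0.68)]
nest [([375.0, 316.2], 0.58), ([449.5, 304.3], 0.36)]
head [([346.4, 319.5], 0.89)]
crank [([452.1, 318.7], 0.67)]
knob_grip [([438.7, 328.7], 0.85)]
pointer [([449.0, 302.3], 0.63)]
marking_machine [([400.2, 332.8], 0.87)]
reel [([278.7, 289.6], 0.68)]
foot [([216.3, 248.6], 0.49)]
side {'intrinsics': array([[468.32333543,   0.        , 320.44386879],
       [  0.        , 468.32333543, 240.80101568],
       [  0.        ,   0.        ,   1.        ]]), 'world_from_camera': array([[-0.98129759,  0.16707317, -0.09561166,  0.40474152],
       [-0.19244342, -0.8397569 ,  0.50771437,  0.63844338],
  
[... 1195 characters left out ...]
00916e+00,
       -2.66226944e-05,  1.46737801e+00]), 'qd': array([-0.00107801, -0.00019598,  0.00140788,  0.00091489,  0.00027379,
       -0.00139464]), 'joint_efforts': array([-1.72554650e-03, -4.45475256e+01,  2.95554167e+01,  1.05729534e-03,
       -1.68461261e-04, -1.40941791e-05]), 'position': array([0.22940366, 0.58137527, 0.23930293]), 'orientation': array([[ 3.67003760e-01,  1.11381430e-05, -9.30219458e-01],
       [ 9.30219457e-01, -3.63047074e-05,  3.67003760e-01],
       [-2.96836049e-05, -9.99999999e-01, -2.36848814e-05]]), 'contact_force': array([ 0.53096156, -0.75563958, -0.73719674]), 'torque': array([-0.01522857, -0.00863536, -0.01468888]), 'finger_gap': 0.08544671012716464}
```

View pics.

View pics/scene0.png

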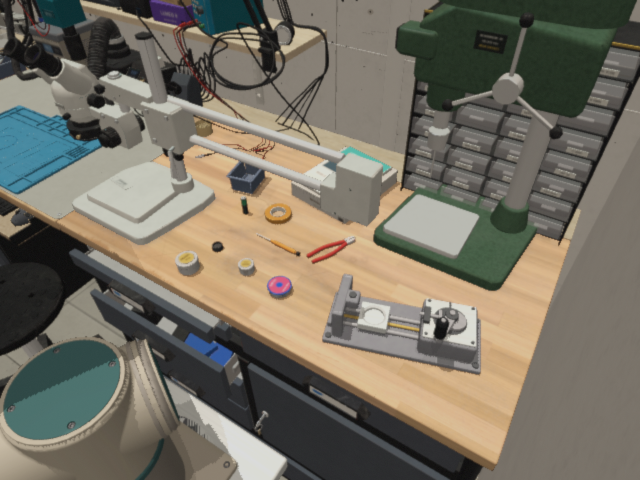

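View pics/side0.png

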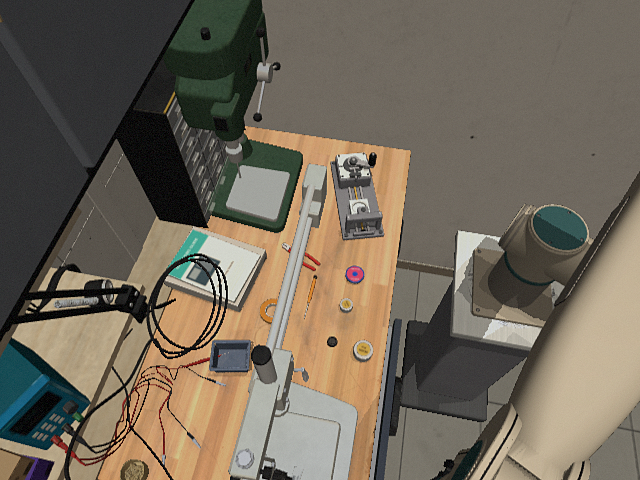

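View pics/wrist0.png

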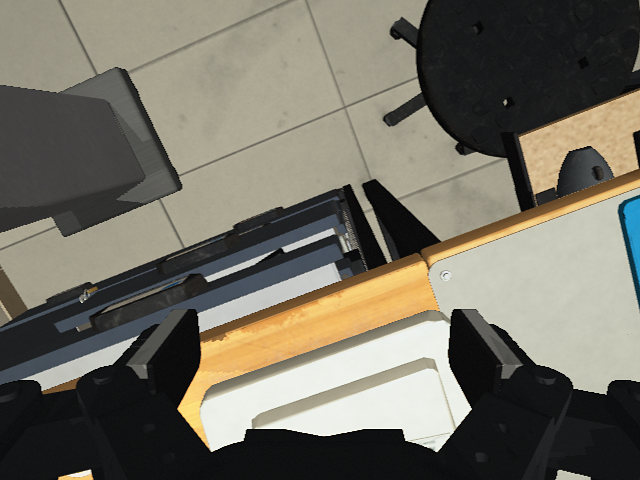

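Candidates for the tin: scene (247,267) and scene (188,263). The second is visibly larger; the first, between the reel and the foot in line, fits the smaller tin. Enlarging to confirm.

```bash
python3 - <<'E'
from h import *
print(manip.get_obs()['clock'])
im=cv2.imread('pics/scene0.png'); 
a=cv2.resize(im[230:310,165:305],None,fx=5,fy=5,interpolation=2)[:400,:700]
cv2.imwrite('pics/c1.png',a)
b=cv2.resize(im[270:375,320:490],None,fx=4.5,fy=4.5,interpolation=2); cv2.imwrite('pics/c2.png',b)
im=cv2.imread('pics/side0.png')
b=cv2.resize(im[140:250,300:420],None,fx=5,fy=5,interpolation=2); cv2.imwrite('pics/c3.png',b)
S='scene';D='side'
for nm,ps,pd,z in [('tin base',(246.7,271.1),(345.1,308.1),0),('big',(188.9,266.4),(362.5,354.9),0),('crank',(452.1,318.7),(352.9,162.8),.061),('knob',(438.7,328.7),(372.7,157.4),.104),('mach',(400.2,332.8),(355.5,195.6),0),('nest',(375,316.2),(359.1,211.9),.03),('head',(346.4,319.5),(360.6,225.1),0)]:
    print(nm,ray(S,ps,z).round(4),ray(D,pd,z).round(4))
print(ray(S,(449,302.3),.062))
E
```

```text
1.5
tin base [0.4258 0.1429 0.    ] [0.4294 0.1475 0.    ]
big [ 0.37   0.261 -0.   ] [0.3658 0.2631 0.    ]
crank [ 0.4884 -0.2905  0.061 ] [ 0.4831 -0.2964  0.061 ]
knob [ 0.4224 -0.2834  0.104 ] [ 0.4265 -0.2911  0.104 ]
mach [ 0.4539 -0.2108  0.    ] [ 0.4594 -0.2221  0.    ]
nest [ 0.4424 -0.1601  0.03  ] [ 0.4386 -0.1437  0.03  ]
head [ 0.427  -0.1071  0.    ] [ 0.4282 -0.1191  0.    ]
[ 0.52053912 -0.27240184  0.062     ]
```

View pics/c1.png

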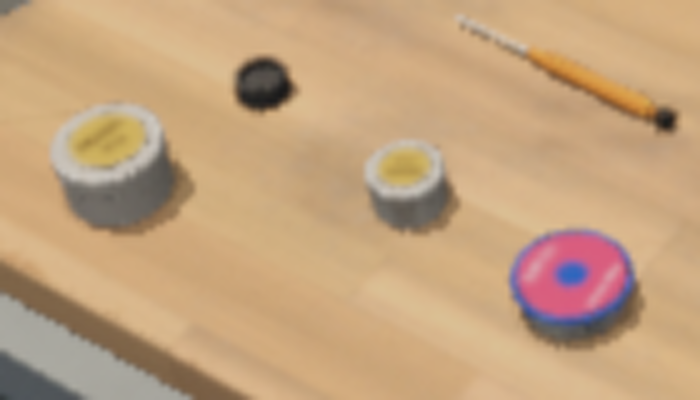

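View pics/c2.png

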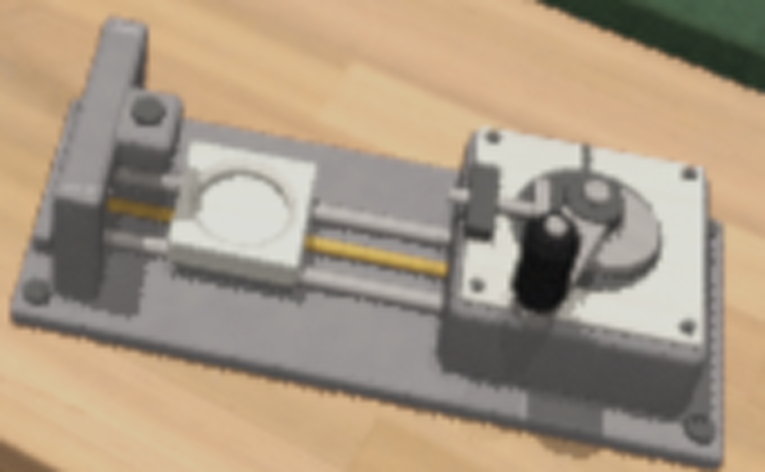

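View pics/c3.png

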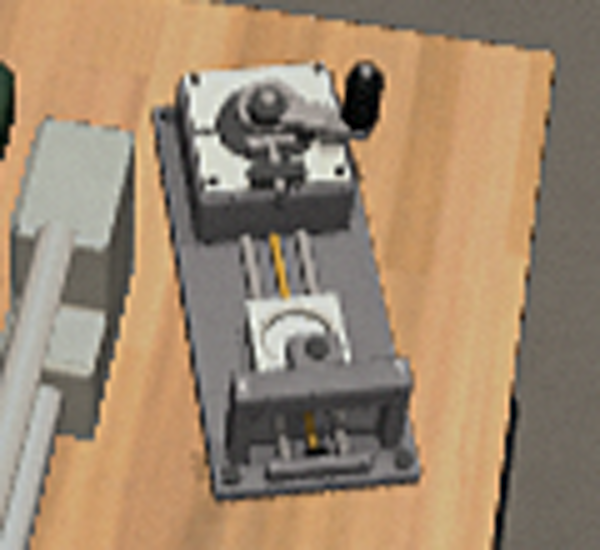

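The crop confirms it: small tin at crop (407,175), with the foot at (263,82) and the reel at (572,285) in line with it; the larger tin at (115,165) is the decoy. Next I need line directions and the boom's location.

```bash
python3 - <<'E'
from h import *
def tri(ps,pd):
    A=[];b=[]
    for n,p in(('scene',ps),('side',pd)):
        K,T,_=cam(n); v=np.linalg.inv(K)@[p[0],p[1],1]; v=T[:3,:3]@np.array([v[0],-v[1],-v[2]]); v/=np.linalg.norm(v)
        M=np.eye(3)-np.outer(v,v); A.append(M); b.append(M@T[:3,3])
    x=np.linalg.solve(A[0]+A[1],b[0]+b[1]); return x.round(3),[proj(n,x).round(0) for n in('scene','side')]
# boom block top corner nearest camera etc
print('block centre',tri((352,185),(315,185)))
print('knob',tri((442.5,321),(373,158)), )
print('tin top',tri((246.5,263.5),(345.5,304)))
print('boom left end', tri((185,150),(262,360)))
for n,p,z in [('reel',(279,286),.018),('foot',(217,246),.013),('tin',(246,263.5),.022)]: print(n,ray('scene',p,z).round(3))
# head of arch / machine corners at bench level, crop2 -> px
for c in [(12,318),(715,460)]:
    p=(c[0]/4.5+320,c[1]/4.5+270); print(p,ray('scene',p,0.005))
for c in [(215,497),(417,480),(150,108)]:
    p=(c[0]/5+300,c[1]/5+140); print(p,ray('side',p,0.005))
E
```

```text
block centre (array([ 0.545, -0.051,  0.238]), [array([355., 183.]), array([317., 187.])])
knob (array([ 0.428, -0.283,  0.115]), [array([441., 322.]), array([372., 157.])])
tin top (array([0.43 , 0.144, 0.019]), [array([246., 264.]), array([345., 304.])])
boom left end (array([0.56 , 0.382, 0.17 ]), [array([193., 145.]), array([270., 367.])])
reel [0.416 0.047 0.018]
foot [0.443 0.24  0.013]
tin [0.428 0.143 0.022]
(322.6666666666667, 340.6666666666667) [ 0.35783503 -0.09493645  0.005     ]
(478.8888888888889, 372.22222222222223) [ 0.44697656 -0.3660178   0.005     ]
(343.0, 239.4) [ 0.47019674 -0.05765931  0.005     ]
(383.4, 236.0) [ 0.35816625 -0.09161226  0.005     ]
(330.0, 161.6) [ 0.55939855 -0.33507127  0.005     ]
```

Request:
{"method": "servo_tool", "body": {"series": [0.45, -0.99, -0.2, 0, 0, -1, 0.45, -0.99, -0.2, 0, 0, -1, 0.45, -0.99, -0.2, 0, 0, -1, 0.45, -0.99, -0.2, 0, 0, -1, 0.45, -0.99, -0.2, 0, 0, -1, 0.45, -0.99, -0.2, 0, 0, -1, 0.45, -0.99, -0.2, 0, 0, -1, 0.45, -0.99, -0.2, 0, 0, -1, 0.45, -0.99, -0.2, 0, 0, -1, 0.45, -0.99, -0.2, 0, 0, -1, 0.45, -0.99, -0.2, 0, 0, -1, 0.45, -0.99, -0.2, 0, 0, -1, 0.45, -0.99, -0.2, 0, 0, -0.6, 0.45, -0.99, -0.2, 0, 0, 0, 0.45, -0.99, -0.2, 0, 0, 0, 0.45, -0.99, -0.2, 0, 0, 0, 0.45, -0.99, -0.2, 0, 0, 0, 0.45, -0.99, -0.2, 0, 0, 0, 0.45, -0.99, -0.2, 0, 0, 0, 0.45, -0.99, -0.2, 0, 0, 0], "gripper": 0}}

```text
clock: 4.0
position: [0.4096, 0.1841, 0.1591]
orientation: [[0.951, 0.0, -0.308], [0.308, 0.0, 0.951], [0.0, -1.0, -0.0]]
contact_force: [1.0, 0.2, 0.4]
finger_gap: 0.0856
```

Request:
{"method": "servo_tool", "body": {"series": [0.45, -0.99, -0.5, 0, 0, 0, 0.45, -0.99, -0.5, 0, 0, 0, 0, 0, 0, 0, 0, 0, 0, 0, 0, 0, 0, 0]}}

```text
clock: 4.5
position: [0.4273, 0.1457, 0.1395]
orientation: [[0.951, 0.0, -0.309], [0.309, 0.0, 0.951], [0.0, -1.0, 0.0]]
contact_force: [0.3, 0.7, 0.1]
finger_gap: 0.0851
```

```bash
python3 - <<'E'
from h import *
o,im=snap('wrist','w1.png'); print(o['clock'],o['position'],o['orientation'].round(3).tolist())
for l in ['tin','reel','foot']:
    r=landmark_of(l,'wrist')[:3]
    print(l,[(np.round(a['position'],1).tolist(),round(a['conf'],2),ray('wrist',a['position'],0,o).round(4)) for a in r])
E
```

```text
4.5 [0.42727253 0.14571169 0.13947664] [[0.951, 0.0, -0.309], [0.309, 0.0, 0.951], [0.0, -1.0, 0.0]]
tin [([287.2, 30.0], 0.92, array([0.366, 0.258, 0.   ])), ([325.7, 235.7], 0.6, array([0.4273, 0.1446, 0.    ]))]
reel [([276.4, 349.1], 0.92, array([0.4195, 0.0519, 0.    ])), ([454.0, 292.7], 0.34, array([ 0.5261,  0.1332, -0.    ]))]
foot [([409.3, 95.3], 0.87, array([0.4488, 0.2461, 0.    ]))]
```

View pics/w1.png

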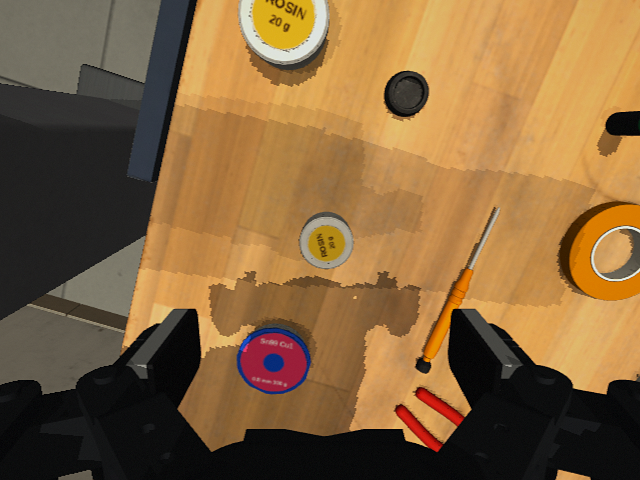

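```bash
python3 - <<'E'
from h import *
o=manip.get_obs()
for p,z in [((326,242),.022),((495,210),.005),((463,280),.01),((425,368),.01)]: 
    q=ray('wrist',p,z,o); R=o['orientation']; print(p,q.round(4),(R.T@(q-o['position'])).round(4))
# rectangular lid detection
im=cv2.imread('pics/w1.png')[200:285,285:370]; g=cv2.cvtColor(im,cv2.COLOR_BGR2HSV)
m=cv2.inRange(g,(20,110,100),(35,255,255)); M=cv2.moments(m); print(M['m10']/M['m00']+285,M['m01']/M['m00']+200)
E
```

```text
(326, 242) [0.4272 0.1465 0.022 ] [-0.0003  0.1177  0.0003]
(495, 210) [0.5272 0.1973 0.005 ] [0.1105 0.1348 0.0175]
(463, 280) [0.5242 0.147  0.01  ] [ 0.0921  0.1298 -0.0294]
(425, 368) [0.5248 0.0768 0.01  ] [ 0.0708  0.1297 -0.0964]
326.1928071928072 242.91908091908093
```

Request:
{"method": "servo_tool", "body": {"series": [0, 0, -0.9, 0, 0, 0, 0, 0, -0.9, 0, 0, 0, 0, 0, -0.9, 0, 0, 0, 0, 0, -0.9, 0, 0, 0, 0, 0, -0.9, 0, 0, 0, 0, 0, -0.9, 0, 0, 0, 0, 0, -0.77, 0, 0, 0, 0, 0, 0, 0, 0, 0]}}

```text
clock: 5.7
position: [0.4262, 0.146, 0.0151]
orientation: [[0.95, -0.002, -0.311], [0.311, -0.0, 0.95], [-0.002, -1.0, 0.0]]
contact_force: [-0.2, 0.3, -0.4]
finger_gap: 0.0854
```

Request:
{"method": "servo_tool", "body": {"series": [0, 0, 0, 0, 0, 0, 0, 0, 0, 0, 0, 0, 0, 0, 0, 0, 0, 0, 0, 0, 0, 0, 0, 0, 0, 0, 0, 0, 0, 0, 0, 0, 0, 0, 0, 0], "gripper": 1, "newtons": 30}}

```text
clock: 6.45
position: [0.428, 0.1459, 0.0167]
orientation: [[0.951, 0.001, -0.31], [0.31, 0.0, 0.951], [0.001, -1.0, 0.0]]
contact_force: [-0.7, -0.2, 6.1]
finger_gap: 0.0331
```

Request:
{"method": "servo_tool", "body": {"series": [0, 0, 0.5, 0, 0, 0, 0, 0, 1, 0, 0, 0, 0, 0, 1, 0, 0, 0, 0, 0, 1, 0, 0, 0, -0.35, -1, 1, 0, 0, 0, -0.35, -1, 1, 0, 0, 0, -0.35, -1, 1, 0, 0, 0, -0.35, -1, 1, 0, 0, 0, -0.35, -1, 1, 0, 0, 0, 0, -1, 0, 0, 0, 0, 0, -1, 0, 0, 0, 0, 0, -1, 0, 0, 0, 0, 0, -1, 0, 0, 0, 0, 0, -1, 0, 0, 0, 0, 0, -1, 0, 0, 0, 0, 0, -1, 0, 0, 0, 0, 0, -1, 0, 0, 0, 0, 0.5, -1, 0, 0, 0, 0, 0.5, -1, 0, 0, 0, 0, 1, -1, 0, 0, 0, 0]}}

```text
clock: 8.95
position: [0.433, -0.1754, 0.186]
orientation: [[0.951, 0.0, -0.31], [0.31, 0.0, 0.951], [0.0, -1.0, 0.0]]
contact_force: [0.2, -1.1, -0.0]
finger_gap: 0.0334
```

Request:
{"method": "servo_tool", "body": {"series": [1, -1, 0, 0, 0, 0, 0.5, -1, 0, 0, 0, 0, 0, 0, 0, 0, 0, 0, 0, 0, 0, 0, 0, 0]}}

```text
clock: 9.45
position: [0.4617, -0.2139, 0.1856]
orientation: [[0.951, -0.001, -0.31], [0.31, 0.001, 0.951], [-0.001, -1.0, 0.001]]
contact_force: [-0.0, 0.1, -0.0]
finger_gap: 0.0329
```

```bash
python3 - <<'E'
from h import *
o,im=snap('wrist','w2.png'); print(o['clock'],o['position'],o['orientation'].round(3).tolist(),o['finger_gap'])
for l,z in [('nest',.03),('head',0),('crank',.061),('knob_grip',.104)]:
    r=landmark_of(l,'wrist')[:3]
    print(l,[(np.round(a['position'],1).tolist(),round(a['conf'],2),ray('wrist',a['position'],z,o).round(4)) for a in r])
E
```

```text
9.45 [ 0.46174299 -0.21389139  0.18557537] [[0.951, -0.001, -0.31], [0.31, 0.001, 0.951], [-0.001, -1.0, 0.001]] 0.03285500066032757
nest [([318.2, 143.2], 0.65, array([ 0.4379, -0.159 ,  0.03  ]))]
head [([317.9, 82.2], 0.66, array([ 0.4244, -0.1193,  0.    ]))]
crank []
knob_grip []
```

View pics/w2.png

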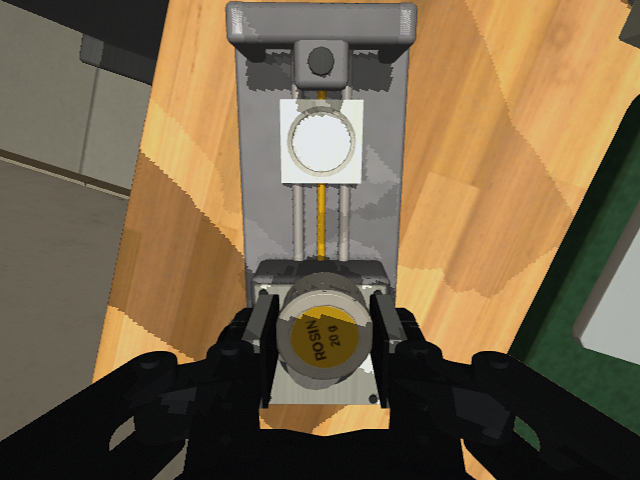

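```bash
python3 - <<'E'
import cv2,numpy as np
a=cv2.imread('pics/w1.png')[200:285,285:370];b=cv2.imread('pics/w2.png')[260:410,250:400]
cv2.imwrite('pics/c4.png',np.hstack([cv2.resize(a,(390,390),interpolation=2),cv2.resize(b,(390,390),interpolation=2)]))
b=cv2.imread('pics/w2.png')[0:210,220:430]
cv2.imwrite('pics/c5.png',cv2.resize(b,(590,590),interpolation=2))
E
```

```text
(no output)
```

View pics/c4.png

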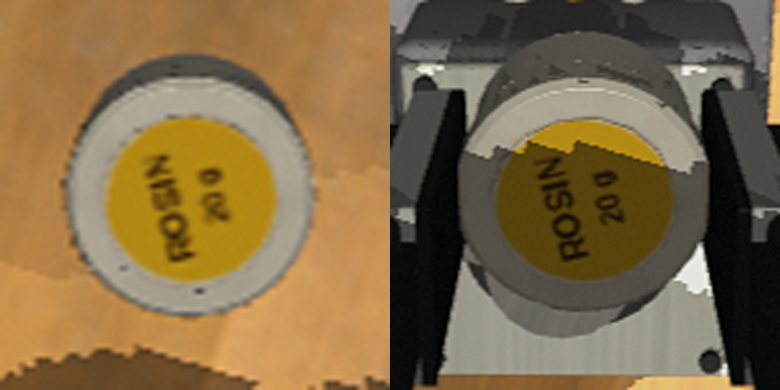

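View pics/c5.png

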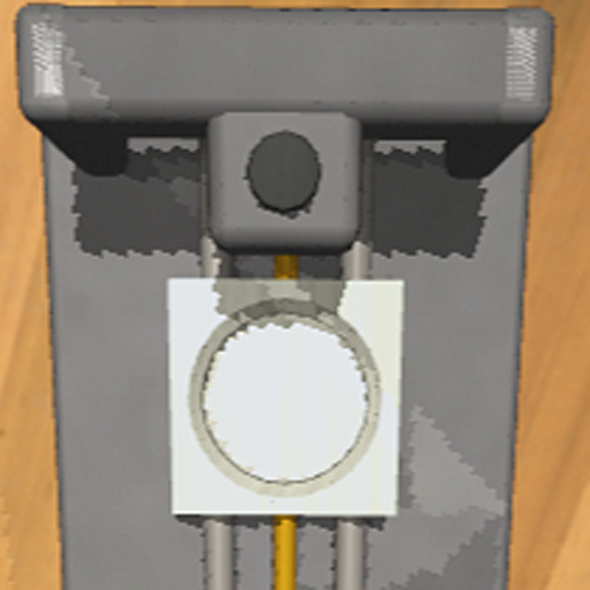

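```bash
python3 - <<'E'
from h import *
o=manip.get_obs(); K,T,_=cam('wrist',o); print(T[:3,3])
for z in (.03,.035,.038,.04,.045,.05):
    P=ray('wrist',(321.4,141.6),z,o); q=np.linalg.inv(T)@np.r_[P,1]; print(z,P.round(4),-q[2], 'scene',proj('scene',P).round(1),'side',proj('side',P).round(1))
# tin top ctr in this view: crop4 right (583,195)/2.6+ (250,260)
P=ray('wrist',(250+(584-390)/2.6,260+195/2.6),.19,o); print(P, o['orientation'].T@(P-o['position']))
E
python3 - <<'E'
import cv2
a=cv2.imread('pics/scene0.png')[295:345,345:405]; cv2.imwrite('pics/c6.png',cv2.resize(a,None,fx=10,fy=10,interpolation=2))
E
```

```text
[ 0.4395808  -0.14926421  0.32072586]
0.03 [ 0.44   -0.1572  0.03  ] 0.2823630816004458 scene [373.1 316.4] side [359.3 208.1]
0.035 [ 0.44   -0.1571  0.035 ] 0.2775069074660195 scene [373.2 314.8] side [359.4 207.1]
0.038 [ 0.44  -0.157  0.038] 0.2745932029853638 scene [373.2 313.8] side [359.5 206.5]
0.04 [ 0.44   -0.1569  0.04  ] 0.2726507333315933 scene [373.3 313.1] side [359.6 206.2]
0.045 [ 0.44   -0.1568  0.045 ] 0.267794559197167 scene [373.4 311.5] side [359.7 205.2]
0.05 [ 0.44   -0.1567  0.05  ] 0.2629383850627407 scene [373.5 309.8] side [359.8 204.2]
[ 0.46092832 -0.21427384  0.19      ] [-0.00118988 -0.00404082 -0.00027123]
```

View pics/c6.png

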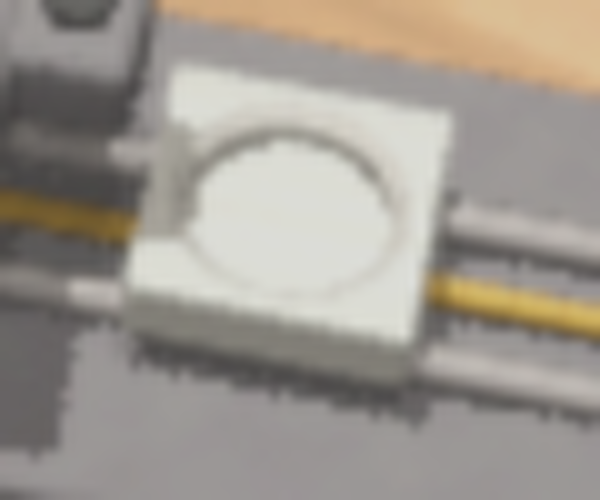

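Request:
{"method": "servo_tool", "body": {"series": [-0.345, 0.947, -0.3, 0, 0, 0, -0.345, 0.947, -0.3, 0, 0, 0, -0.345, 0.947, -0.3, 0, 0, 0, 0, 0, -0.85, 0, 0, 0, 0, 0, -0.85, 0, 0, 0, 0, 0, -0.85, 0, 0, 0, 0, 0, -0.85, 0, 0, 0, 0, 0, -0.85, 0, 0, 0, 0, 0, -0.85, 0, 0, 0, 0, 0, 0, 0, 0, 0, 0, 0, 0, 0, 0, 0]}}

```text
clock: 11.08
position: [0.4417, -0.1569, 0.0663]
orientation: [[0.95, 0.0, -0.311], [0.311, -0.0, 0.95], [0.0, -1.0, -0.0]]
contact_force: [-0.0, 0.1, -0.1]
finger_gap: 0.0329
```

```bash
python3 - <<'E'
from h import *
for n in('scene','side','wrist'):
    o,im=snap(n,n+'3.png')
print(o['position'],o['clock'],o['contact_force'])
a=cv2.imread('pics/scene3.png')[265:345,340:420];b=cv2.imread('pics/side3.png')[165:245,320:400]
cv2.imwrite('pics/c7.png',np.hstack([cv2.resize(a,(400,400),interpolation=2),cv2.resize(b,(400,400),interpolation=2)]))
E
```

```text
[ 0.44230933 -0.15743686  0.0667483 ] 11.175 [-0.15788304  0.51125597 -1.21060317]
```

View pics/c7.png

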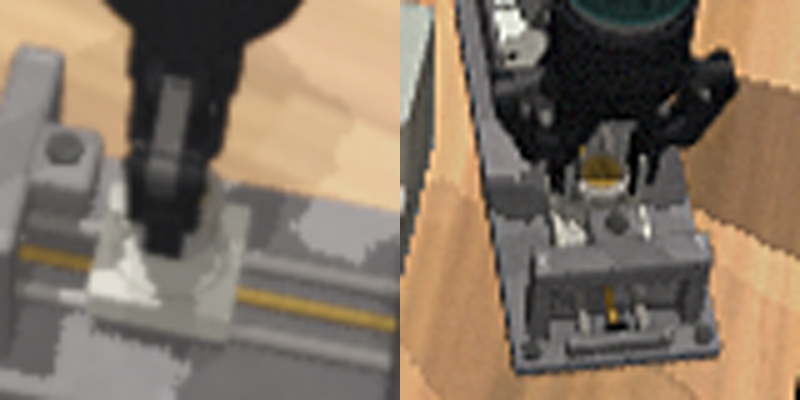

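View pics/wrist3.png

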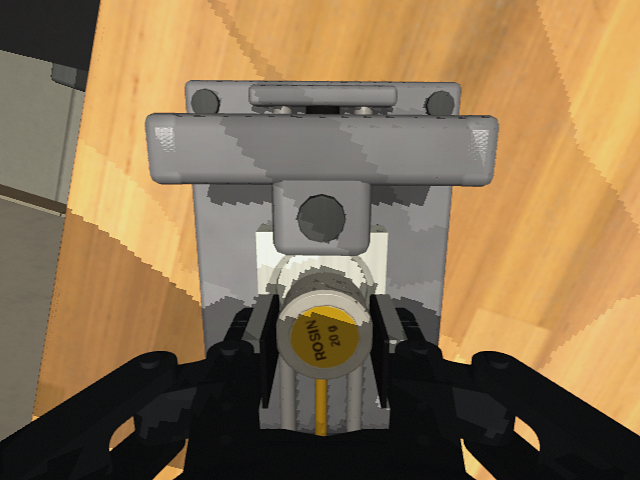

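```bash
python3 - <<'E'
from h import *
o=manip.get_obs()
a=cv2.imread('pics/wrist3.png')[220:320,240:405]; cv2.imwrite('pics/c8.png',cv2.resize(a,(792,480),interpolation=2))
C=np.array([.440,-.157,.033]); R=o['orientation']
for d in [(0,0,23e-3),(-.027,0,.027),(.027,0,.027),(-.0195,0,.0122),(.0195,0,.0122)]: 
    p=proj('wrist',C+R@np.array(d),o); print(d,p, (p-[240,220])*4.8)
E
```

```text
(0, 0, 0.023) [322.41494773 238.71125149] [395.59174908  89.81400714]
(-0.027, 0, 0.027) [257.37696785 229.36079062] [83.40944567 44.93179497]
(0.027, 0, 0.027) [387.45457271 229.41104262] [707.781949    45.17300458]
(-0.0195, 0, 0.0122) [276.50984627 263.31013024] [175.24726209 207.88862515]
(0.0195, 0, 0.0122) [368.37068967 263.35207478] [616.17931043 208.08995893]
```

View pics/c8.png

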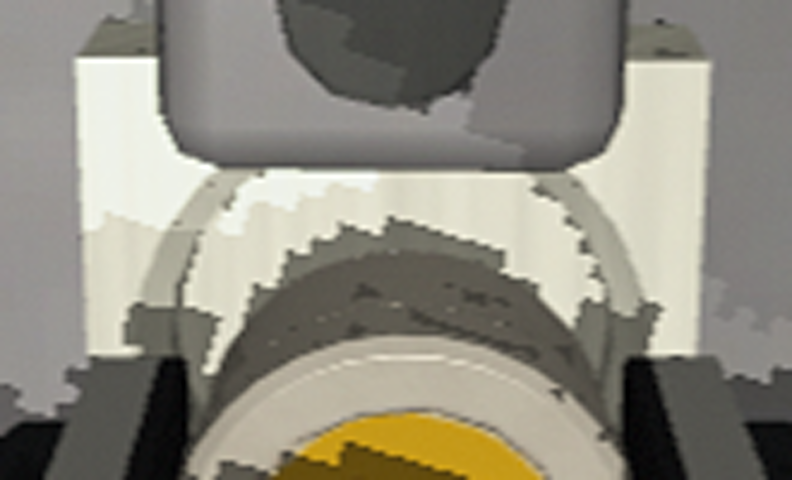

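Request:
{"method": "servo_tool", "body": {"series": [-0.06, -0.02, -0.2, 0, 0, 0, 0, 0, -0.2, 0, 0, 0, 0, 0, -0.2, 0, 0, 0, 0, 0, -0.2, 0, 0, 0, 0, 0, 0, 0, 0, 0]}}

```text
clock: 11.85
position: [0.4401, -0.1576, 0.0494]
orientation: [[0.951, -0.001, -0.31], [0.31, 0.001, 0.951], [-0.001, -1.0, 0.001]]
contact_force: [0.5, -0.4, -0.5]
finger_gap: 0.0326
```

Request:
{"method": "servo_tool", "body": {"series": [0, 0, -0.1, 0, 0, 0, 0, 0, -0.1, 0, 0, 0, 0, 0, 0, 0, 0, 0]}}

```text
clock: 12.22
position: [0.4404, -0.1577, 0.0458]
orientation: [[0.951, -0.0, -0.31], [0.31, 0.0, 0.951], [-0.0, -1.0, 0.0]]
contact_force: [-0.9, 0.1, -0.0]
finger_gap: 0.0328
```

Request:
{"method": "servo_tool", "body": {"series": [0, 0, -0.1, 0, 0, 0, 0, 0, 0, 0, 0, 0]}}

```text
clock: 12.48
position: [0.4407, -0.158, 0.0443]
orientation: [[0.951, 0.0, -0.31], [0.31, -0.0, 0.951], [0.0, -1.0, -0.0]]
contact_force: [-1.3, 0.2, 3.5]
finger_gap: 0.0326
```

Request:
{"method": "servo_tool", "body": {"series": [0, 0, -0.06, 0, 0, 0, 0, 0, 0, 0, 0, 0]}}

```text
clock: 12.72
position: [0.4408, -0.158, 0.0442]
orientation: [[0.951, 0.0, -0.31], [0.31, -0.0, 0.951], [0.0, -1.0, -0.0]]
contact_force: [-3.4, 1.3, 12.7]
finger_gap: 0.0329
```

Request:
{"method": "servo_tool", "body": {"series": [0, 0, 0.05, 0, 0, 0, 0, 0, 0, 0, 0, 0, 0, 0, 0, 0, 0, 0, 0, 0, 0, 0, 0, 0, 0, 0, 0, 0, 0, 0], "gripper": 0.3}}

```text
clock: 13.35
position: [0.4404, -0.1578, 0.0436]
orientation: [[0.951, -0.0, -0.31], [0.31, 0.0, 0.951], [-0.0, -1.0, 0.0]]
contact_force: [-0.4, 0.1, -1.0]
finger_gap: 0.0597
```

Request:
{"method": "servo_tool", "body": {"series": [0, 0, 0.5, 0, 0, 0, 0, 0, 0.9, 0, 0, 0, 0, 0, 1, 0, 0, 0, 0, 0, 1, 0, 0, 0, 0.31, -0.95, 1, 0, 0, 0, 0.31, -0.95, 1, 0, 0, 0, 0.31, -0.95, 1, 0, 0, 0, 0.31, -0.95, 0, 0, 0, 0, 0, 0, 0, 0, 0, 0], "gripper": 0}}

```text
clock: 14.48
position: [0.4656, -0.2348, 0.1715]
orientation: [[0.951, 0.0, -0.309], [0.309, -0.0, 0.951], [0.0, -1.0, -0.0]]
contact_force: [0.6, -0.7, -0.5]
finger_gap: 0.0856
```

```bash
python3 - <<'E'
from h import *
o,im=snap('wrist','w4.png'); print(o['clock'],o['position'],o['contact_force'],o['finger_gap'])
for l,z in [('tin',.028),('nest',.028),('crank',.061),('knob_grip',.104)]:
    r=landmark_of(l,'wrist')[:3]
    print(l,[(np.round(a['position'],1).tolist(),round(a['conf'],2),ray('wrist',a['position'],z,o).round(4)) for a in r])
E
```

```text
14.475 [ 0.46559308 -0.23484994  0.17148463] [ 0.56558784 -0.67660134 -0.54459712] 0.08558866875346001
tin [([324.1, 110.8], 0.83, array([ 0.4396, -0.1594,  0.028 ]))]
nest [([227.7, 334.2], 0.48, array([ 0.4205, -0.3304,  0.028 ])), ([323.4, 111.1], 0.25, array([ 0.4392, -0.1597,  0.028 ]))]
crank [([324.0, 329.5], 0.77, array([ 0.4816, -0.2889,  0.061 ]))]
knob_grip [([228.8, 332.4], 0.97, array([ 0.427 , -0.2855,  0.104 ]))]
```

View pics/w4.png

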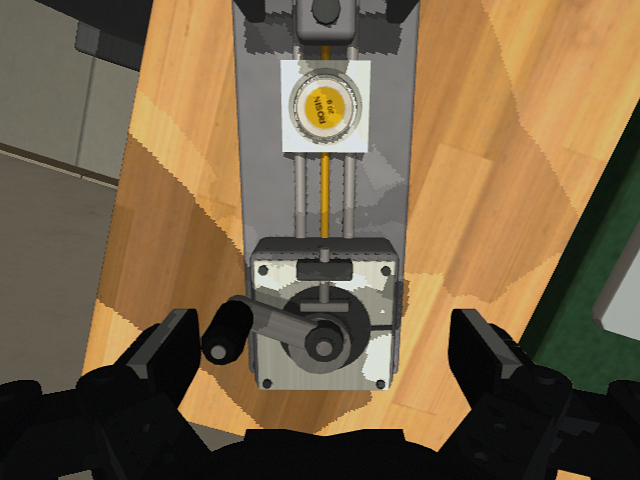

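Request:
{"method": "servo_tool", "body": {"series": [-0.643, -0.845, 0, 0, 0, 0, -0.643, -0.845, 0, 0, 0, 0, -0.643, -0.845, 0, 0, 0, 0, 0, 0, 0, 0, 0, 0, 0, 0, 0, 0, 0, 0]}}

```text
clock: 15.35
position: [0.4267, -0.2837, 0.1714]
orientation: [[0.951, -0.0, -0.31], [0.31, 0.001, 0.951], [0.0, -1.0, 0.001]]
contact_force: [0.3, 0.3, 0.7]
finger_gap: 0.0857
```

```bash
python3 - <<'E'
from h import *
o,im=snap('wrist','w5.png'); print(o['clock'],o['position'],o['contact_force'],o['finger_gap'])
for l,z in [('crank',.061),('knob_grip',.104),('pointer',.062)]:
    r=landmark_of(l,'wrist')[:3]
    print(l,[(np.round(a['position'],1).tolist(),round(a['conf'],2),ray('wrist',a['position'],z,o).round(4)) for a in r])
E
```

```text
15.35 [ 0.42666064 -0.28374456  0.17144228] [0.31767774 0.33677863 0.68207869] 0.08571861799703771
crank [([407.1, 282.1], 0.62, array([ 0.482 , -0.2905,  0.061 ]))]
knob_grip [([325.6, 271.1], 0.75, array([ 0.4265, -0.2854,  0.104 ]))]
pointer [([476.9, 280.6], 0.59, array([ 0.5226, -0.2758,  0.062 ]))]
```

View pics/w5.png

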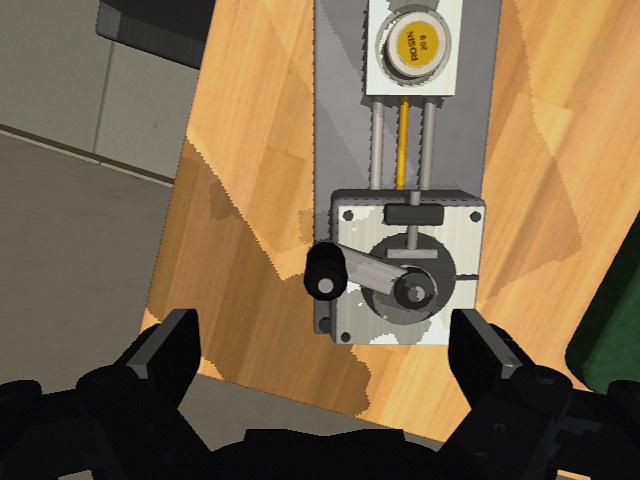

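```bash
python3 - <<'E'
from h import *
o=manip.get_obs()
for p,z in [((326,286),.125),((326,252),.083),((410,276.5),.061),((410,276.5),.059)]: print(p,z,ray('wrist',p,z,o).round(4))
A=np.array([.482,-.2895]);k=np.array([.4265,-.2855])
print(np.hypot(*(k-A)),np.arctan2(*(k-A)[::-1])%6.28)
E
```

```text
(326, 286) 0.125 [ 0.427  -0.2857  0.125 ]
(326, 252) 0.083 [ 0.4259 -0.2818  0.083 ]
(410, 276.5) 0.061 [ 0.4828 -0.2868  0.061 ]
(410, 276.5) 0.059 [ 0.4834 -0.2873  0.059 ]
0.05564395744373327 3.0696449840264113
```

Request:
{"method": "servo_tool", "body": {"series": [0, -0.08, -0.75, 0, 0, 0, 0, 0, -0.75, 0, 0, 0, 0, 0, -0.75, 0, 0, 0, 0, 0, -0.75, 0, 0, 0, 0, 0, -0.75, 0, 0, 0, 0, 0, 0, 0, 0, 0]}}

```text
clock: 16.3
position: [0.4256, -0.2851, 0.095]
orientation: [[0.951, -0.003, -0.31], [0.31, 0.002, 0.951], [-0.002, -1.0, 0.003]]
contact_force: [0.3, 0.8, 0.3]
finger_gap: 0.0853
```

Request:
{"method": "servo_tool", "body": {"series": [0, 0, 0, 0, 0, 0, 0, 0, 0, 0, 0, 0, 0, 0, 0, 0, 0, 0, 0, 0, 0, 0, 0, 0, 0, 0, 0, 0, 0, 0, 0, 0, 0, 0, 0, 0, 0, 0, 0, 0, 0, 0, 0, 0, 0, 0, 0, 0], "gripper": 1, "newtons": 50}}

```text
clock: 17.3
position: [0.4277, -0.2865, 0.0975]
orientation: [[0.951, 0.002, -0.31], [0.31, -0.001, 0.951], [0.002, -1.0, -0.001]]
contact_force: [1.6, 1.0, 4.8]
finger_gap: 0.02
```

```bash
python3 - <<'E'
from h import *
o,im=snap('wrist','w6.png'); print(o['clock'],o['position'],o['contact_force'],o['finger_gap'],o['torque'])
E
```

```text
17.3 [ 0.42772013 -0.28649513  0.09748715] [1.5999089  1.04729211 4.84572817] 0.020042862389001735 [ 0.23442207 -0.54432535 -0.05392882]
```

View pics/w6.png

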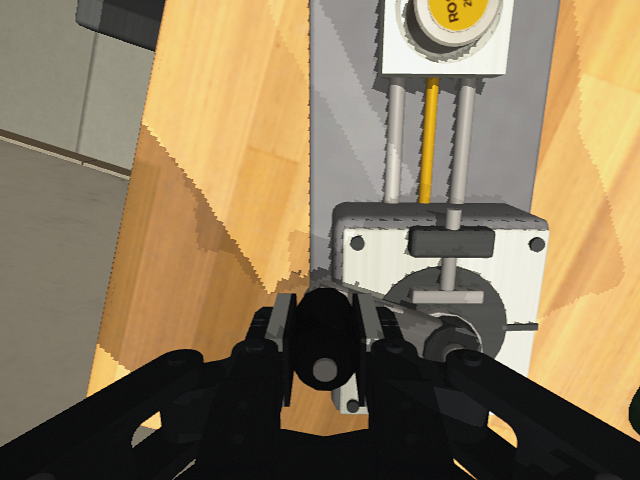

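```bash
cat > arc.py <<'E'
import sys,numpy as np
def rows(a,steps,ex=0,ey=0,R=.055):
    out=[]
    n=len(steps)
    for d in steps:
        v=R*np.array([np.cos(a-d)-np.cos(a),np.sin(a-d)-np.sin(a)])+np.array([ex,ey])/n
        out.append(v/.02); a-=d
    print('end angle',round(a,4)); print(', '.join('%.2f, %.2f, 0, 0, 0, 0'%tuple(v) for v in out)); print('sum',np.sum([np.round(v,2) for v in out],axis=0)*.02)
E
python3 -c "
from arc import *
rows(3.079,[.06,.1,.14,.14,.14,.14,.14,.14])"
```

```text
end angle 2.079
0.02, 0.16, 0, 0, 0, 0, 0.05, 0.27, 0, 0, 0, 0, 0.11, 0.37, 0, 0, 0, 0, 0.16, 0.35, 0, 0, 0, 0, 0.21, 0.32, 0, 0, 0, 0, 0.25, 0.29, 0, 0, 0, 0, 0.29, 0.25, 0, 0, 0, 0, 0.32, 0.21, 0, 0, 0, 0
sum [0.0282 0.0444]
```

Request:
{"method": "servo_tool", "body": {"series": [0.02, 0.16, 0.03, 0, 0, 0, 0.05, 0.27, 0.03, 0, 0, 0, 0.11, 0.37, 0, 0, 0, 0, 0.16, 0.35, 0, 0, 0, 0, 0.21, 0.32, 0, 0, 0, 0]}}

```text
clock: 17.98
position: [0.4376, -0.2569, 0.0977]
orientation: [[0.951, -0.001, -0.31], [0.31, -0.002, 0.951], [-0.001, -1.0, -0.001]]
contact_force: [2.5, -5.0, -3.1]
finger_gap: 0.0204
```

```bash
python3 - <<'E'
from h import *
o=manip.get_obs(); print(o['clock'],o['position'],o['contact_force'],o['torque'])
E
```

```text
17.975 [ 0.43761722 -0.25685256  0.09765353] [ 2.47193408 -4.97520955 -3.07018692] [-0.89916386 -0.62785352  0.03901206]
```

```bash
python3 -c "
from arc import *
rows(2.499,[.14]*8,.0004,-.0003)"
```

```text
end angle 1.379
0.25, 0.29, 0, 0, 0, 0, 0.29, 0.25, 0, 0, 0, 0, 0.32, 0.21, 0, 0, 0, 0, 0.35, 0.16, 0, 0, 0, 0, 0.37, 0.11, 0, 0, 0, 0, 0.38, 0.06, 0, 0, 0, 0, 0.39, 0.01, 0, 0, 0, 0, 0.38, -0.05, 0, 0, 0, 0
sum [0.0546 0.0208]
```

Request:
{"method": "servo_tool", "body": {"series": [0.25, 0.29, 0, 0, 0, 0, 0.29, 0.25, 0, 0, 0, 0, 0.32, 0.21, 0, 0, 0, 0, 0.35, 0.16, 0, 0, 0, 0]}}

```text
clock: 18.48
position: [0.4565, -0.24, 0.0975]
orientation: [[0.951, -0.013, -0.308], [0.308, -0.006, 0.951], [-0.015, -1.0, -0.002]]
contact_force: [-13.2, -10.3, 7.1]
finger_gap: 0.0201
```

Request:
{"method": "servo_tool", "body": {"series": [0.37, 0.11, 0, 0, 0, 0, 0.38, 0.06, 0, 0, 0, 0, 0.39, 0.01, 0, 0, 0, 0, 0.38, -0.05, 0, 0, 0, 0]}}

```text
clock: 18.98
position: [0.4813, -0.2335, 0.0972]
orientation: [[0.951, -0.024, -0.308], [0.308, 0.002, 0.951], [-0.022, -1.0, 0.01]]
contact_force: [-24.8, 1.0, 22.7]
finger_gap: 0.0203
```

```bash
python3 -c "
from arc import *
rows(1.379,[.14]*8)"
```

```text
end angle 0.259
0.37, -0.10, 0, 0, 0, 0, 0.35, -0.15, 0, 0, 0, 0, 0.33, -0.20, 0, 0, 0, 0, 0.30, -0.24, 0, 0, 0, 0, 0.26, -0.28, 0, 0, 0, 0, 0.22, -0.32, 0, 0, 0, 0, 0.17, -0.34, 0, 0, 0, 0, 0.12, -0.36, 0, 0, 0, 0
sum [ 0.0424 -0.0398]
```

Request:
{"method": "servo_tool", "body": {"series": [0, 0, 0, 0, 0, 0]}}

```text
clock: 19.1
position: [0.4841, -0.2335, 0.0974]
orientation: [[0.951, -0.018, -0.309], [0.309, 0.003, 0.951], [-0.016, -1.0, 0.008]]
contact_force: [-15.6, -0.5, 14.9]
finger_gap: 0.0202
```

```bash
python3 - <<'E'
from h import *
o,im=snap('wrist','w7.png'); print(o['clock'],o['position'],o['contact_force'],o['finger_gap'],o['torque'])
snap('side','s7.png');o,im=snap('scene','sc7.png');print(o['position'],o['contact_force'])
a=cv2.imread('pics/scene3.png')
a=cv2.resize(cv2.imread('pics/sc7.png')[250:370,370:490],(400,400),interpolation=2);b=cv2.resize(cv2.imread('pics/s7.png')[110:230,290:410],(400,400),interpolation=2)
cv2.imwrite('pics/c9.png',np.hstack([a,b]))
E
```

```text
19.1 [ 0.48407732 -0.23348643  0.09735898] [-15.58071827  -0.51930443  14.90094493] 0.020223012147703712 [-0.01827414  3.00648731  0.03454104]
[ 0.48453672 -0.23346737  0.09735121] [-14.5613802    0.54419384  14.47086887]
```

View pics/w7.png

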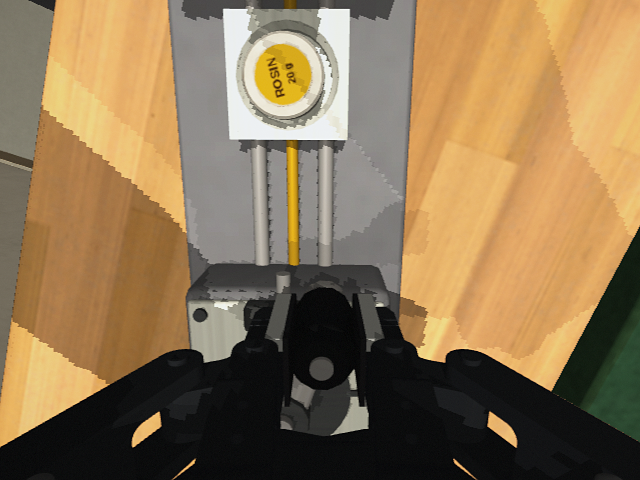

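View pics/c9.png

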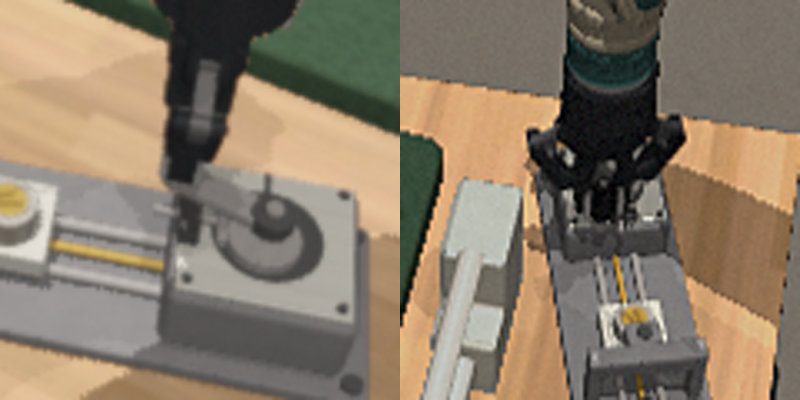

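Request:
{"method": "servo_tool", "body": {"series": [0.27, -0.06, 0, 0, 0, 0, 0.26, -0.09, 0, 0, 0, 0, 0.26, -0.12, 0, 0, 0, 0, 0.24, -0.14, 0, 0, 0, 0]}}

```text
clock: 19.75
position: [0.4996, -0.2362, 0.0971]
orientation: [[0.95, -0.027, -0.31], [0.31, 0.014, 0.95], [-0.022, -1.0, 0.022]]
contact_force: [-25.8, 13.3, 31.0]
finger_gap: 0.0202
```

```bash
cat > st.py <<'E'
from h import *
import sys
o=manip.get_obs(); A=np.array([.482,-.289]); d=o['position'][:2]-A; a=np.arctan2(d[1],d[0]); f=o['contact_force']
print('t',o['clock'],'pos',o['position'].round(4),'r',np.hypot(*d).round(4),'ang',round(a,3),'Ft',(f[0]*np.sin(a)-f[1]*np.cos(a)).round(1),'Fr',(f[0]*np.cos(a)+f[1]*np.sin(a)).round(1),'fz',f[2].round(1),'y',np.round(o['orientation'][:,1],3))
E
python3 st.py; python3 -c "
from arc import *
rows(1.379,[.1]*4)
rows(.979,[.1]*4)
rows(.579,[.1]*4)
"
```

```text
t 19.75 pos [ 0.4996 -0.2362  0.0971] r 0.0557 ang 1.249 Ft -28.7 Fr 4.4 fz 31.0 y [-0.027  0.014 -1.   ]
end angle 0.979
0.27, -0.07, 0, 0, 0, 0, 0.26, -0.09, 0, 0, 0, 0, 0.25, -0.12, 0, 0, 0, 0, 0.24, -0.14, 0, 0, 0, 0
sum [ 0.0204 -0.0084]
end angle 0.579
0.22, -0.16, 0, 0, 0, 0, 0.20, -0.19, 0, 0, 0, 0, 0.18, -0.21, 0, 0, 0, 0, 0.16, -0.22, 0, 0, 0, 0
sum [ 0.0152 -0.0156]
end angle 0.179
0.14, -0.24, 0, 0, 0, 0, 0.11, -0.25, 0, 0, 0, 0, 0.09, -0.26, 0, 0, 0, 0, 0.06, -0.27, 0, 0, 0, 0
sum [ 0.008  -0.0204]
```

Request:
{"method": "servo_tool", "body": {"series": [0, 0, 0.1, 0, 0, 0, 0, 0, 0, 0, 0, 0]}}

```text
clock: 20.0
position: [0.5017, -0.2369, 0.0974]
orientation: [[0.95, -0.023, -0.31], [0.311, 0.013, 0.95], [-0.018, -1.0, 0.019]]
contact_force: [-17.9, 9.1, 13.9]
finger_gap: 0.0207
```

```bash
python3 st.py; python3 - <<'E'
from h import *
o=manip.get_obs();print(o['torque'],o['finger_gap'],o['orientation'].round(3).tolist())
snap('wrist','w8.png')
E
```

```text
t 20.0 pos [ 0.5017 -0.2369  0.0974] r 0.0557 ang 1.209 Ft -20.0 Fr 2.1 fz 13.9 y [-0.023  0.013 -1.   ]
[ 1.72184971  3.46300955 -0.01793377] 0.020678985192119578 [[0.95, -0.023, -0.31], [0.311, 0.013, 0.95], [-0.018, -1.0, 0.019]]
```

View pics/w8.png

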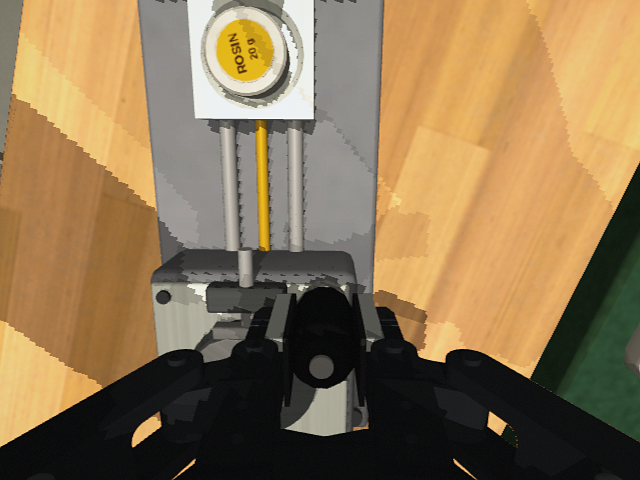

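Request:
{"method": "servo_tool", "body": {"series": [0.22, -0.16, 0.08, 0, 0, 0, 0.2, -0.19, 0, 0, 0, 0, 0.18, -0.21, 0, 0, 0, 0, 0.16, -0.22, 0, 0, 0, 0]}}

```text
clock: 20.55
position: [0.5139, -0.2436, 0.0974]
orientation: [[0.949, -0.028, -0.313], [0.314, 0.033, 0.949], [-0.016, -0.999, 0.04]]
contact_force: [-18.9, 31.1, 19.3]
finger_gap: 0.0203
```

```bash
python3 st.py
```

```text
t 20.55 pos [ 0.5139 -0.2436  0.0974] r 0.0555 ang 0.958 Ft -33.3 Fr 14.6 fz 19.3 y [-0.028  0.033 -0.999]
```

Request:
{"method": "servo_tool", "body": {"series": [0, 0, 0.05, 0, 0, 0, 0, 0, 0, 0, 0, 0]}}

```text
clock: 20.8
position: [0.5165, -0.2454, 0.0974]
orientation: [[0.949, -0.023, -0.313], [0.314, 0.028, 0.949], [-0.013, -0.999, 0.034]]
contact_force: [-12.3, 21.6, 10.4]
finger_gap: 0.0202
```

```bash
python3 st.py; python3 - <<'E'
from h import *
snap('side','s9.png');o,im=snap('scene','sc9.png')
a=cv2.resize(cv2.imread('pics/sc9.png')[250:370,370:490],(400,400),interpolation=2);b=cv2.resize(cv2.imread('pics/s9.png')[110:230,290:410],(400,400),interpolation=2)
cv2.imwrite('pics/c10.png',np.hstack([a,b]))
E
python3 st.py
```

```text
t 20.8 pos [ 0.5165 -0.2454  0.0974] r 0.0556 ang 0.901 Ft -23.0 Fr 9.3 fz 10.4 y [-0.023  0.028 -0.999]
t 20.9 pos [ 0.5171 -0.246   0.0977] r 0.0556 ang 0.886 Ft -20.8 Fr 9.7 fz 2.8 y [-0.021  0.027 -0.999]
```

View pics/c10.png

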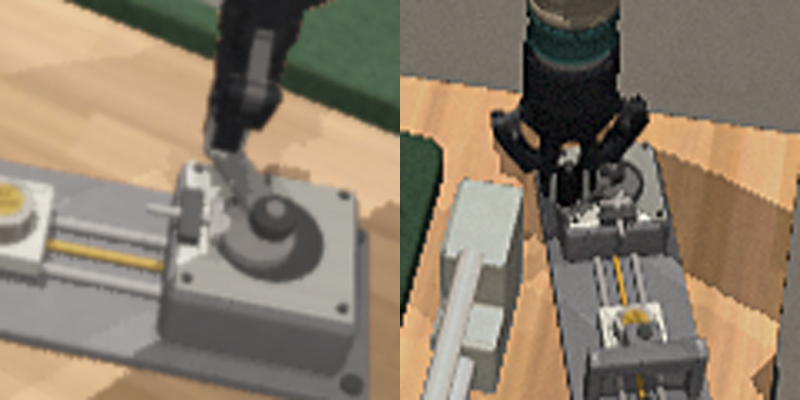

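```bash
python3 -c "
from arc import *
rows(.579,[.06]*6)
rows(.219,[.06]*6)
"
```

```text
end angle 0.219
0.09, -0.14, 0, 0, 0, 0, 0.08, -0.15, 0, 0, 0, 0, 0.07, -0.15, 0, 0, 0, 0, 0.06, -0.15, 0, 0, 0, 0, 0.05, -0.16, 0, 0, 0, 0, 0.04, -0.16, 0, 0, 0, 0
sum [ 0.0078 -0.0182]
end angle -0.141
0.03, -0.16, 0, 0, 0, 0, 0.02, -0.16, 0, 0, 0, 0, 0.01, -0.16, 0, 0, 0, 0, 0.00, -0.16, 0, 0, 0, 0, -0.01, -0.16, 0, 0, 0, 0, -0.02, -0.16, 0, 0, 0, 0
sum [ 0.0006 -0.0192]
```

Request:
{"method": "servo_tool", "body": {"series": [0.09, -0.14, 0, 0, 0, 0, 0.08, -0.14, 0, 0, 0, 0, 0.07, -0.15, 0, 0, 0, 0]}}

```text
clock: 21.28
position: [0.5224, -0.251, 0.0975]
orientation: [[0.949, -0.02, -0.315], [0.315, 0.035, 0.948], [-0.008, -0.999, 0.04]]
contact_force: [-8.8, 31.1, 9.8]
finger_gap: 0.0205
```

```bash
python3 st.py
```

```text
t 21.275 pos [ 0.5224 -0.251   0.0975] r 0.0554 ang 0.754 Ft -28.7 Fr 14.8 fz 9.8 y [-0.02   0.035 -0.999]
```

Request:
{"method": "servo_tool", "body": {"series": [0.06, -0.15, 0, 0, 0, 0, 0.05, -0.16, 0, 0, 0, 0, 0.04, -0.16, 0, 0, 0, 0]}}

```text
clock: 21.65
position: [0.5284, -0.2588, 0.0977]
orientation: [[0.949, -0.013, -0.316], [0.317, 0.039, 0.948], [-0.0, -0.999, 0.041]]
contact_force: [-3.3, 36.4, 8.1]
finger_gap: 0.0205
```

```bash
python3 st.py
```

```text
t 21.65 pos [ 0.5284 -0.2588  0.0977] r 0.0553 ang 0.577 Ft -32.3 Fr 17.1 fz 8.1 y [-0.013  0.039 -0.999]
```

Request:
{"method": "servo_tool", "body": {"series": [0, 0, 0, 0, 0, 0, 0, 0, 0, 0, 0, 0]}}

```text
clock: 21.9
position: [0.5288, -0.2594, 0.0977]
orientation: [[0.949, -0.013, -0.316], [0.317, 0.037, 0.948], [-0.0, -0.999, 0.039]]
contact_force: [-3.2, 32.8, 5.9]
finger_gap: 0.0204
```

```bash
python3 st.py
```

```text
t 21.9 pos [ 0.5288 -0.2594  0.0977] r 0.0554 ang 0.563 Ft -29.5 Fr 14.8 fz 5.9 y [-0.013  0.037 -0.999]
```

Request:
{"method": "servo_tool", "body": {"series": [0.03, -0.16, 0, 0, 0, 0, 0.02, -0.16, 0, 0, 0, 0]}}

```text
clock: 22.15
position: [0.5311, -0.2637, 0.0977]
orientation: [[0.948, -0.01, -0.318], [0.318, 0.042, 0.947], [0.004, -0.999, 0.043]]
contact_force: [3.1, 36.5, 5.9]
finger_gap: 0.0204
```

```bash
python3 st.py
```

```text
t 22.15 pos [ 0.5311 -0.2637  0.0977] r 0.0553 ang 0.475 Ft -31.0 Fr 19.4 fz 5.9 y [-0.01   0.042 -0.999]
```

Request:
{"method": "servo_tool", "body": {"series": [0.05, -0.14, 0, 0, 0, 0, 0.04, -0.14, 0, 0, 0, 0]}}

```text
clock: 22.4
position: [0.5343, -0.271, 0.0977]
orientation: [[0.948, -0.007, -0.317], [0.317, 0.038, 0.947], [0.005, -0.999, 0.039]]
contact_force: [4.6, 34.0, 2.6]
finger_gap: 0.0201
```

```bash
python3 st.py
```

```text
t 22.4 pos [ 0.5343 -0.271   0.0977] r 0.0553 ang 0.331 Ft -30.6 Fr 15.3 fz 2.6 y [-0.007  0.038 -0.999]
```

Request:
{"method": "servo_tool", "body": {"series": [0, -0.05, 0, 0, 0, 0]}}

```text
clock: 22.52
position: [0.5347, -0.2723, 0.0977]
orientation: [[0.948, -0.007, -0.317], [0.317, 0.038, 0.948], [0.006, -0.999, 0.038]]
contact_force: [5.1, 34.5, 2.1]
finger_gap: 0.0202
```

```bash
python3 st.py
```

```text
t 22.525 pos [ 0.5347 -0.2723  0.0977] r 0.0553 ang 0.307 Ft -31.4 Fr 15.3 fz 2.1 y [-0.007  0.038 -0.999]
```

Request:
{"method": "servo_tool", "body": {"series": [0, -0.14, 0, 0, 0, 0, 0, -0.14, 0, 0, 0, 0]}}

```text
clock: 22.78
position: [0.5363, -0.2787, 0.0978]
orientation: [[0.948, -0.003, -0.318], [0.318, 0.036, 0.948], [0.008, -0.999, 0.035]]
contact_force: [8.3, 28.8, -3.6]
finger_gap: 0.0204
```

```bash
python3 st.py
```

```text
t 22.775 pos [ 0.5363 -0.2787  0.0978] r 0.0553 ang 0.187 Ft -26.7 Fr 13.5 fz -3.6 y [-0.003  0.036 -0.999]
```

Request:
{"method": "servo_tool", "body": {"series": [0, 0, 0, 0, 0, 0]}}

```text
clock: 22.9
position: [0.5368, -0.2812, 0.0978]
orientation: [[0.948, -0.003, -0.317], [0.317, 0.031, 0.948], [0.007, -1.0, 0.03]]
contact_force: [7.9, 23.6, -5.3]
finger_gap: 0.0203
```

```bash
python3 st.py
```

```text
t 22.9 pos [ 0.5368 -0.2812  0.0978] r 0.0554 ang 0.142 Ft -22.3 Fr 11.2 fz -5.3 y [-0.003  0.031 -1.   ]
```

Request:
{"method": "servo_tool", "body": {"series": [0, -0.1, 0, 0, 0, 0, 0, -0.1, 0, 0, 0, 0]}}

```text
clock: 23.15
position: [0.5372, -0.2844, 0.0979]
orientation: [[0.948, -0.002, -0.317], [0.317, 0.033, 0.948], [0.009, -0.999, 0.032]]
contact_force: [10.2, 25.4, -5.9]
finger_gap: 0.0204
```

```bash
python3 st.py
```

```text
t 23.15 pos [ 0.5372 -0.2844  0.0979] r 0.0554 ang 0.084 Ft -24.4 Fr 12.2 fz -5.9 y [-0.002  0.033 -0.999]
```

Request:
{"method": "servo_tool", "body": {"series": [-0.02, -0.18, 0, 0, 0, 0, -0.02, -0.18, 0, 0, 0, 0, -0.03, -0.18, 0, 0, 0, 0]}}

```text
clock: 23.52
position: [0.5366, -0.298, 0.0978]
orientation: [[0.949, -0.001, -0.316], [0.316, 0.027, 0.948], [0.008, -1.0, 0.026]]
contact_force: [10.7, 22.8, -7.1]
finger_gap: 0.0204
```

```bash
python3 st.py
```

```text
t 23.525 pos [ 0.5366 -0.298   0.0978] r 0.0554 ang -0.163 Ft -24.3 Fr 6.8 fz -7.1 y [-0.001  0.027 -1.   ]
```

Request:
{"method": "servo_tool", "body": {"series": [-0.06, -0.18, 0, 0, 0, 0, -0.08, -0.18, 0, 0, 0, 0, -0.1, -0.17, 0, 0, 0, 0]}}

```text
clock: 23.9
position: [0.5326, -0.3114, 0.0979]
orientation: [[0.949, 0.001, -0.315], [0.315, 0.021, 0.949], [0.007, -1.0, 0.02]]
contact_force: [12.3, 16.2, -12.2]
finger_gap: 0.0202
```

```bash
python3 st.py
```

```text
t 23.9 pos [ 0.5326 -0.3114  0.0979] r 0.0553 ang -0.416 Ft -19.8 Fr 4.7 fz -12.2 y [ 0.001  0.021 -1.   ]
```

```bash
python3 -c "
from arc import *
rows(-.58,[.1]*6)
rows(-1.18,[.1]*6)
rows(-1.78,[.1]*8)
"
```

```text
end angle -1.18
-0.16, -0.22, 0, 0, 0, 0, -0.18, -0.20, 0, 0, 0, 0, -0.20, -0.19, 0, 0, 0, 0, -0.22, -0.16, 0, 0, 0, 0, -0.24, -0.14, 0, 0, 0, 0, -0.25, -0.12, 0, 0, 0, 0
sum [-0.025  -0.0206]
end angle -1.78
-0.26, -0.09, 0, 0, 0, 0, -0.27, -0.07, 0, 0, 0, 0, -0.27, -0.04, 0, 0, 0, 0, -0.27, -0.01, 0, 0, 0, 0, -0.27, 0.02, 0, 0, 0, 0, -0.27, 0.04, 0, 0, 0, 0
sum [-0.0322 -0.003 ]
end angle -2.58
-0.27, 0.07, 0, 0, 0, 0, -0.26, 0.10, 0, 0, 0, 0, -0.25, 0.12, 0, 0, 0, 0, -0.23, 0.15, 0, 0, 0, 0, -0.22, 0.17, 0, 0, 0, 0, -0.20, 0.19, 0, 0, 0, 0, -0.18, 0.21, 0, 0, 0, 0, -0.16, 0.23, 0, 0, 0, 0
sum [-0.0354  0.0248]
```

Request:
{"method": "servo_tool", "body": {"series": [-0.16, -0.22, -0.05, 0, 0, 0, -0.18, -0.21, -0.05, 0, 0, 0, -0.2, -0.19, 0, 0, 0, 0]}}

```text
clock: 24.28
position: [0.5215, -0.3276, 0.0977]
orientation: [[0.95, -0.001, -0.313], [0.313, 0.013, 0.95], [0.003, -1.0, 0.012]]
contact_force: [5.6, 6.1, -6.4]
finger_gap: 0.0208
```

```bash
python3 st.py
```

```text
t 24.275 pos [ 0.5215 -0.3276  0.0977] r 0.0553 ang -0.774 Ft -8.3 Fr -0.3 fz -6.4 y [-0.001  0.013 -1.   ]
```

Request:
{"method": "servo_tool", "body": {"series": [-0.22, -0.16, -0.03, 0, 0, 0, -0.24, -0.14, 0, 0, 0, 0, -0.25, -0.12, 0, 0, 0, 0]}}

```text
clock: 24.65
position: [0.5068, -0.3381, 0.0977]
orientation: [[0.95, -0.002, -0.312], [0.312, 0.009, 0.95], [0.001, -1.0, 0.009]]
contact_force: [5.2, 4.2, -5.5]
finger_gap: 0.0202
```

```bash
python3 st.py
```

```text
t 24.65 pos [ 0.5068 -0.3381  0.0977] r 0.055 ang -1.103 Ft -6.5 Fr -1.4 fz -5.5 y [-0.002  0.009 -1.   ]
```

Request:
{"method": "servo_tool", "body": {"series": [-0.26, -0.09, -0.03, 0, 0, 0, -0.27, -0.07, 0, 0, 0, 0, -0.27, -0.04, 0, 0, 0, 0, -0.27, -0.01, 0, 0, 0, 0, -0.27, 0.02, 0, 0, 0, 0, -0.27, 0.04, 0, 0, 0, 0]}}

```text
clock: 25.4
position: [0.4742, -0.3429, 0.0977]
orientation: [[0.95, -0.002, -0.311], [0.311, 0.005, 0.95], [0.0, -1.0, 0.005]]
contact_force: [3.4, 3.4, -6.0]
finger_gap: 0.0205
```

```bash
python3 st.py
```

```text
t 25.4 pos [ 0.4742 -0.3429  0.0977] r 0.0545 ang -1.714 Ft -2.8 Fr -3.8 fz -6.0 y [-0.002  0.005 -1.   ]
```

Request:
{"method": "servo_tool", "body": {"series": [-0.27, 0.09, -0.03, 0, 0, 0, -0.26, 0.11, 0, 0, 0, 0, -0.25, 0.13, 0, 0, 0, 0, -0.23, 0.15, 0, 0, 0, 0, -0.22, 0.17, 0, 0, 0, 0, -0.2, 0.19, 0, 0, 0, 0, -0.18, 0.21, 0, 0, 0, 0, -0.16, 0.23, 0, 0, 0, 0]}}

```text
clock: 26.4
position: [0.4381, -0.3201, 0.098]
orientation: [[0.951, -0.004, -0.309], [0.309, -0.001, 0.951], [-0.004, -1.0, -0.0]]
contact_force: [-2.5, -3.7, -16.1]
finger_gap: 0.0204
```

```bash
python3 st.py; python3 -c "
from arc import *
rows(-2.58,[.12]*6)
rows(-3.30,[.12]*6)
"
```

```text
t 26.4 pos [ 0.4381 -0.3201  0.098 ] r 0.0538 ang -2.525 Ft -1.6 Fr 4.2 fz -16.1 y [-0.004 -0.001 -1.   ]
end angle -3.3
-0.16, 0.29, 0, 0, 0, 0, -0.12, 0.31, 0, 0, 0, 0, -0.09, 0.32, 0, 0, 0, 0, -0.05, 0.33, 0, 0, 0, 0, -0.01, 0.33, 0, 0, 0, 0, 0.03, 0.33, 0, 0, 0, 0
sum [-0.008   0.0382]
end angle -4.02
0.07, 0.32, 0, 0, 0, 0, 0.11, 0.31, 0, 0, 0, 0, 0.15, 0.30, 0, 0, 0, 0, 0.18, 0.28, 0, 0, 0, 0, 0.21, 0.25, 0, 0, 0, 0, 0.24, 0.23, 0, 0, 0, 0
sum [0.0192 0.0338]
```

Request:
{"method": "servo_tool", "body": {"series": [-0.17, 0.28, -0.05, 0, 0, 0, -0.13, 0.3, -0.04, 0, 0, 0, -0.09, 0.32, 0, 0, 0, 0, -0.05, 0.33, 0, 0, 0, 0, -0.01, 0.33, 0, 0, 0, 0, 0.03, 0.33, 0, 0, 0, 0]}}

```text
clock: 27.15
position: [0.4284, -0.2818, 0.0978]
orientation: [[0.951, -0.006, -0.309], [0.309, -0.001, 0.951], [-0.007, -1.0, 0.001]]
contact_force: [-8.2, -1.4, -4.0]
finger_gap: 0.0204
```

```bash
python3 st.py
```

```text
t 27.15 pos [ 0.4284 -0.2818  0.0978] r 0.054 ang 3.009 Ft -2.5 Fr 8.0 fz -4.0 y [-0.006 -0.001 -1.   ]
```

Request:
{"method": "servo_tool", "body": {"series": [0.01, 0.32, 0, 0, 0, 0, 0.06, 0.31, 0, 0, 0, 0, 0.14, 0.3, 0, 0, 0, 0, 0.18, 0.28, 0, 0, 0, 0, 0.21, 0.25, 0, 0, 0, 0, 0.24, 0.23, 0.03, 0, 0, 0]}}

```text
clock: 27.9
position: [0.4452, -0.2485, 0.0978]
orientation: [[0.951, -0.008, -0.309], [0.309, -0.003, 0.951], [-0.008, -1.0, -0.0]]
contact_force: [-11.5, -5.5, -6.4]
finger_gap: 0.0202
```

```bash
python3 st.py;  python3 -c "
from arc import *
rows(-4.02,[.12]*6,R=.057)
rows(-4.74,[.12]*6,R=.057)
"
```

```text
t 27.9 pos [ 0.4452 -0.2485  0.0978] r 0.0548 ang 2.308 Ft -12.2 Fr 3.7 fz -6.4 y [-0.008 -0.003 -1.   ]
end angle -4.74
0.28, 0.20, 0, 0, 0, 0, 0.30, 0.17, 0, 0, 0, 0, 0.32, 0.13, 0, 0, 0, 0, 0.33, 0.09, 0, 0, 0, 0, 0.34, 0.05, 0, 0, 0, 0, 0.34, 0.01, 0, 0, 0, 0
sum [0.0382 0.013 ]
end angle -5.46
0.34, -0.03, 0, 0, 0, 0, 0.33, -0.07, 0, 0, 0, 0, 0.32, -0.11, 0, 0, 0, 0, 0.31, -0.15, 0, 0, 0, 0, 0.29, -0.18, 0, 0, 0, 0, 0.26, -0.22, 0, 0, 0, 0
sum [ 0.037  -0.0152]
```

Request:
{"method": "servo_tool", "body": {"series": [0.28, 0.2, 0, 0, 0, 0, 0.3, 0.17, 0, 0, 0, 0, 0.32, 0.13, 0.03, 0, 0, 0, 0.33, 0.09, 0, 0, 0, 0, 0.34, 0.05, 0.03, 0, 0, 0, 0.34, 0.01, 0, 0, 0, 0]}}

```text
clock: 28.65
position: [0.4773, -0.2338, 0.0976]
orientation: [[0.951, -0.02, -0.308], [0.308, 0.001, 0.951], [-0.019, -1.0, 0.007]]
contact_force: [-23.3, -1.6, 2.8]
finger_gap: 0.0202
```

```bash
python3 st.py
```

```text
t 28.65 pos [ 0.4773 -0.2338  0.0976] r 0.0554 ang 1.656 Ft -23.3 Fr 0.4 fz 2.8 y [-0.02   0.001 -1.   ]
```

Request:
{"method": "servo_tool", "body": {"series": [0.3, -0.02, 0.02, 0, 0, 0, 0.3, -0.06, 0, 0, 0, 0, 0.29, -0.09, 0.02, 0, 0, 0, 0.28, -0.12, 0, 0, 0, 0, 0.27, -0.14, 0.02, 0, 0, 0]}}

```text
clock: 29.28
position: [0.5018, -0.2369, 0.0975]
orientation: [[0.95, -0.028, -0.31], [0.31, 0.013, 0.951], [-0.023, -1.0, 0.021]]
contact_force: [-28.3, 9.8, 8.4]
finger_gap: 0.0204
```

```bash
python3 st.py
```

```text
t 29.275 pos [ 0.5018 -0.2369  0.0975] r 0.0557 ang 1.208 Ft -30.0 Fr -0.9 fz 8.4 y [-0.028  0.013 -1.   ]
```

```bash
python3 -c "
from arc import *
rows(.908,[.09]*6,R=.0575)
rows(.368,[.09]*6,R=.0575)
rows(-.172,[.09]*6,R=.0565)
"
```

```text
end angle 0.368
0.20, -0.17, 0, 0, 0, 0, 0.18, -0.19, 0, 0, 0, 0, 0.16, -0.20, 0, 0, 0, 0, 0.14, -0.21, 0, 0, 0, 0, 0.12, -0.23, 0, 0, 0, 0, 0.10, -0.24, 0, 0, 0, 0
sum [ 0.018  -0.0248]
end angle -0.172
0.08, -0.25, 0, 0, 0, 0, 0.06, -0.25, 0, 0, 0, 0, 0.04, -0.26, 0, 0, 0, 0, 0.01, -0.26, 0, 0, 0, 0, -0.01, -0.26, 0, 0, 0, 0, -0.03, -0.26, 0, 0, 0, 0
sum [ 0.003  -0.0308]
end angle -0.712
-0.05, -0.25, 0, 0, 0, 0, -0.08, -0.24, 0, 0, 0, 0, -0.10, -0.23, 0, 0, 0, 0, -0.12, -0.22, 0, 0, 0, 0, -0.14, -0.21, 0, 0, 0, 0, -0.16, -0.20, 0, 0, 0, 0
sum [-0.013 -0.027]
```

Request:
{"method": "servo_tool", "body": {"series": [0.2, -0.17, 0.02, 0, 0, 0, 0.18, -0.19, 0, 0, 0, 0, 0.17, -0.2, 0.02, 0, 0, 0, 0.15, -0.22, 0, 0, 0, 0]}}

```text
clock: 29.78
position: [0.5171, -0.2459, 0.0976]
orientation: [[0.95, -0.023, -0.313], [0.313, 0.028, 0.949], [-0.013, -0.999, 0.034]]
contact_force: [-20.0, 25.6, 7.7]
finger_gap: 0.0198
```

```bash
python3 st.py
```

```text
t 29.775 pos [ 0.5171 -0.2459  0.0976] r 0.0556 ang 0.886 Ft -31.7 Fr 7.1 fz 7.7 y [-0.023  0.028 -0.999]
```

Request:
{"method": "servo_tool", "body": {"series": [0.13, -0.22, 0, 0, 0, 0, 0.11, -0.23, 0, 0, 0, 0, 0.09, -0.24, 0, 0, 0, 0]}}

```text
clock: 30.15
position: [0.5281, -0.258, 0.0977]
orientation: [[0.949, -0.014, -0.315], [0.315, 0.032, 0.949], [-0.003, -0.999, 0.034]]
contact_force: [-9.0, 28.4, 3.6]
finger_gap: 0.0206
```

```bash
python3 st.py
```

```text
t 30.15 pos [ 0.5281 -0.258   0.0977] r 0.0556 ang 0.592 Ft -28.7 Fr 8.4 fz 3.6 y [-0.014  0.032 -0.999]
```

Request:
{"method": "servo_tool", "body": {"series": [0.08, -0.22, 0, 0, 0, 0, 0.06, -0.22, 0, 0, 0, 0, 0.05, -0.22, 0, 0, 0, 0]}}

```text
clock: 30.52
position: [0.5346, -0.2712, 0.0977]
orientation: [[0.949, -0.009, -0.316], [0.316, 0.032, 0.948], [0.002, -0.999, 0.033]]
contact_force: [-5.1, 32.7, 0.2]
finger_gap: 0.0204
```

```bash
python3 st.py
```

```text
t 30.525 pos [ 0.5346 -0.2712  0.0977] r 0.0556 ang 0.326 Ft -32.6 Fr 5.7 fz 0.2 y [-0.009  0.032 -0.999]
```

Request:
{"method": "servo_tool", "body": {"series": [0.03, -0.2, 0, 0, 0, 0, 0.01, -0.2, 0, 0, 0, 0, 0, -0.2, 0, 0, 0, 0]}}

```text
clock: 30.9
position: [0.5375, -0.2846, 0.0978]
orientation: [[0.949, -0.005, -0.316], [0.316, 0.028, 0.948], [0.004, -1.0, 0.029]]
contact_force: [-1.0, 26.9, -5.9]
finger_gap: 0.0207
```

```bash
python3 st.py
```

```text
t 30.9 pos [ 0.5375 -0.2846  0.0978] r 0.0556 ang 0.08 Ft -26.9 Fr 1.2 fz -5.9 y [-0.005  0.028 -1.   ]
```

Request:
{"method": "servo_tool", "body": {"series": [-0.05, -0.24, 0, 0, 0, 0, -0.08, -0.23, -0.03, 0, 0, 0, -0.1, -0.22, 0, 0, 0, 0]}}

```text
clock: 31.28
position: [0.536, -0.3018, 0.0978]
orientation: [[0.949, 0.001, -0.315], [0.315, 0.021, 0.949], [0.008, -1.0, 0.02]]
contact_force: [4.7, 20.3, -10.8]
finger_gap: 0.0205
```

```bash
python3 st.py
```

```text
t 31.275 pos [ 0.536  -0.3018  0.0978] r 0.0555 ang -0.232 Ft -20.8 Fr -0.1 fz -10.8 y [ 0.001  0.021 -1.   ]
```

Request:
{"method": "servo_tool", "body": {"series": [-0.12, -0.21, -0.03, 0, 0, 0, -0.14, -0.2, -0.03, 0, 0, 0, -0.16, -0.19, 0, 0, 0, 0]}}

```text
clock: 31.65
position: [0.5292, -0.318, 0.0978]
orientation: [[0.949, 0.004, -0.314], [0.314, 0.013, 0.949], [0.008, -1.0, 0.011]]
contact_force: [5.9, 12.6, -11.5]
finger_gap: 0.0202
```

```bash
python3 st.py; python3 -c "
from arc import *
rows(-.7,[.1]*5)
rows(-1.2,[.1]*6)
rows(-1.8,[.1]*6)"
```

```text
t 31.65 pos [ 0.5292 -0.318   0.0978] r 0.0554 ang -0.551 Ft -13.8 Fr -1.5 fz -11.5 y [ 0.004  0.013 -1.   ]
end angle -1.2
-0.19, -0.20, 0, 0, 0, 0, -0.21, -0.18, 0, 0, 0, 0, -0.22, -0.16, 0, 0, 0, 0, -0.24, -0.14, 0, 0, 0, 0, -0.25, -0.11, 0, 0, 0, 0
sum [-0.0222 -0.0158]
end angle -1.8
-0.26, -0.09, 0, 0, 0, 0, -0.27, -0.06, 0, 0, 0, 0, -0.27, -0.03, 0, 0, 0, 0, -0.27, -0.01, 0, 0, 0, 0, -0.27, 0.02, 0, 0, 0, 0, -0.27, 0.05, 0, 0, 0, 0
sum [-0.0322 -0.0024]
end angle -2.4
-0.26, 0.08, 0, 0, 0, 0, -0.26, 0.10, 0, 0, 0, 0, -0.24, 0.13, 0, 0, 0, 0, -0.23, 0.15, 0, 0, 0, 0, -0.21, 0.17, 0, 0, 0, 0, -0.20, 0.19, 0, 0, 0, 0
sum [-0.028   0.0164]
```

Request:
{"method": "servo_tool", "body": {"series": [-0.19, -0.2, -0.03, 0, 0, 0, -0.21, -0.18, -0.03, 0, 0, 0, -0.22, -0.16, 0, 0, 0, 0, -0.24, -0.14, 0, 0, 0, 0, -0.25, -0.11, 0, 0, 0, 0]}}

```text
clock: 32.28
position: [0.5077, -0.3376, 0.0978]
orientation: [[0.95, 0.005, -0.312], [0.312, 0.005, 0.95], [0.007, -1.0, 0.003]]
contact_force: [3.1, 1.6, -11.0]
finger_gap: 0.0203
```

```bash
python3 st.py
```

```text
t 32.275 pos [ 0.5077 -0.3376  0.0978] r 0.055 ang -1.085 Ft -3.5 Fr -0.0 fz -11.0 y [ 0.005  0.005 -1.   ]
```

Request:
{"method": "servo_tool", "body": {"series": [-0.26, -0.09, 0, 0, 0, 0, -0.27, -0.06, 0, 0, 0, 0, -0.27, -0.03, 0, 0, 0, 0, -0.27, -0.01, 0, 0, 0, 0, -0.27, 0.02, 0, 0, 0, 0, -0.27, 0.05, 0, 0, 0, 0]}}

```text
clock: 33.02
position: [0.4729, -0.3426, 0.0978]
orientation: [[0.951, 0.001, -0.31], [0.31, -0.0, 0.951], [0.001, -1.0, -0.0]]
contact_force: [3.0, 1.4, -11.4]
finger_gap: 0.0203
```

```bash
python3 st.py; python3 - <<'E'
from h import *
snap('wrist','w10.png');o,im=snap('scene','sc10.png')
a=cv2.resize(cv2.imread('pics/sc10.png')[250:370,340:490],(800,640),interpolation=2)
cv2.imwrite('pics/c11.png',a[:600])
E
```

```text
t 33.025 pos [ 0.4729 -0.3426  0.0978] r 0.0544 ang -1.738 Ft -2.7 Fr -1.9 fz -11.4 y [ 0.001 -0.    -1.   ]
```

View pics/c11.png

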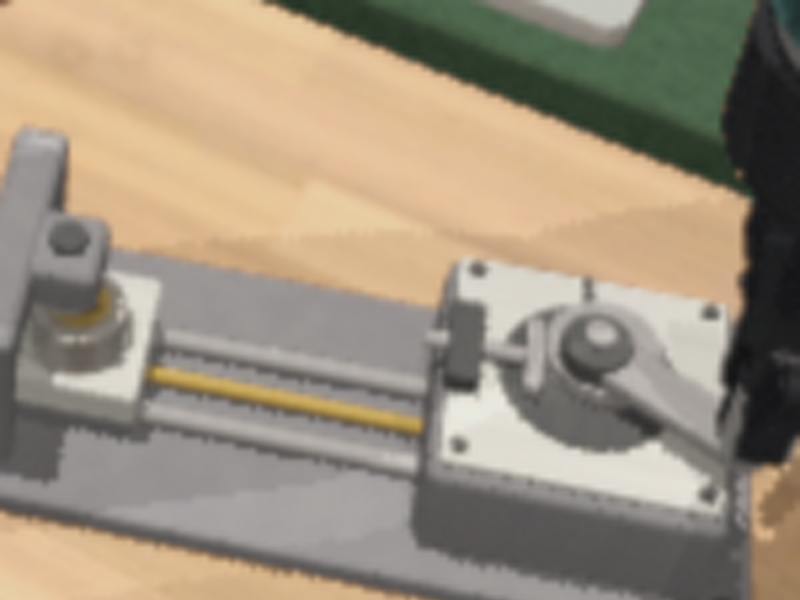

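View pics/w10.png

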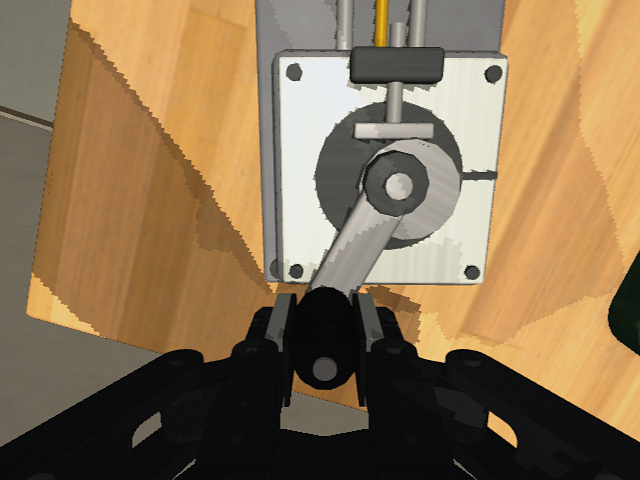

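Request:
{"method": "servo_tool", "body": {"series": [-0.26, 0.09, -0.03, 0, 0, 0, -0.26, 0.11, -0.03, 0, 0, 0, -0.24, 0.13, 0, 0, 0, 0, -0.23, 0.15, 0, 0, 0, 0]}}

```text
clock: 33.62
position: [0.4534, -0.3347, 0.0977]
orientation: [[0.951, 0.001, -0.309], [0.309, -0.004, 0.951], [-0.001, -1.0, -0.004]]
contact_force: [0.0, -5.0, -2.6]
finger_gap: 0.0202
```

```bash
python3 st.py; python3 -c "
from arc import *
rows(-2.2,[.07]*18)"
```

```text
t 33.625 pos [ 0.4534 -0.3347  0.0977] r 0.0539 ang -2.13 Ft -2.7 Fr 4.2 fz -2.6 y [ 0.001 -0.004 -1.   ]
end angle -3.46
-0.15, 0.12, 0, 0, 0, 0, -0.14, 0.13, 0, 0, 0, 0, -0.13, 0.14, 0, 0, 0, 0, -0.12, 0.15, 0, 0, 0, 0, -0.11, 0.16, 0, 0, 0, 0, -0.10, 0.16, 0, 0, 0, 0, -0.09, 0.17, 0, 0, 0, 0, -0.08, 0.18, 0, 0, 0, 0, -0.07, 0.18, 0, 0, 0, 0, -0.05, 0.19, 0, 0, 0, 0, -0.04, 0.19, 0, 0, 0, 0, -0.03, 0.19, 0, 0, 0, 0, -0.01, 0.19, 0, 0, 0, 0, 0.00, 0.19, 0, 0, 0, 0, 0.01, 0.19, 0, 0, 0, 0, 0.03, 0.19, 0, 0, 0, 0, 0.04, 0.19, 0, 0, 0, 0, 0.05, 0.18, 0, 0, 0, 0
sum [-0.0198  0.0618]
```

Request:
{"method": "servo_tool", "body": {"series": [-0.17, 0.1, 0, 0, 0, 0, -0.15, 0.12, 0, 0, 0, 0, -0.14, 0.13, 0, 0, 0, 0]}}

```text
clock: 34.0
position: [0.444, -0.3272, 0.0976]
orientation: [[0.951, -0.0, -0.31], [0.31, -0.003, 0.951], [-0.001, -1.0, -0.003]]
contact_force: [-3.1, -5.0, 1.7]
finger_gap: 0.0201
```

```bash
python3 st.py
```

```text
t 34.0 pos [ 0.444  -0.3272  0.0976] r 0.0539 ang -2.353 Ft -1.3 Fr 5.7 fz 1.7 y [-0.    -0.003 -1.   ]
```

Request:
{"method": "servo_tool", "body": {"series": [-0.12, 0.15, 0, 0, 0, 0, -0.11, 0.16, 0, 0, 0, 0, -0.1, 0.16, 0, 0, 0, 0]}}

```text
clock: 34.38
position: [0.4366, -0.3179, 0.0976]
orientation: [[0.951, -0.002, -0.309], [0.309, -0.004, 0.951], [-0.003, -1.0, -0.003]]
contact_force: [-5.2, -4.8, 3.6]
finger_gap: 0.0205
```

```bash
python3 st.py
```

```text
t 34.375 pos [ 0.4366 -0.3179  0.0976] r 0.0538 ang -2.575 Ft -1.3 Fr 6.9 fz 3.6 y [-0.002 -0.004 -1.   ]
```

Request:
{"method": "servo_tool", "body": {"series": [-0.12, 0.15, 0, 0, 0, 0, -0.11, 0.16, 0, 0, 0, 0, -0.08, 0.17, 0, 0, 0, 0]}}

```text
clock: 34.75
position: [0.4315, -0.308, 0.0976]
orientation: [[0.951, 0.0, -0.31], [0.31, -0.003, 0.951], [-0.001, -1.0, -0.003]]
contact_force: [-2.3, -6.2, 3.1]
finger_gap: 0.0203
```

```bash
python3 st.py
```

```text
t 34.75 pos [ 0.4315 -0.308   0.0976] r 0.054 ang -2.782 Ft -5.0 Fr 4.4 fz 3.1 y [ 0.    -0.003 -1.   ]
```

Request:
{"method": "servo_tool", "body": {"series": [-0.07, 0.19, 0, 0, 0, 0, -0.06, 0.19, 0, 0, 0, 0]}}

```text
clock: 35.0
position: [0.4299, -0.303, 0.0977]
orientation: [[0.951, 0.002, -0.309], [0.309, -0.009, 0.951], [-0.001, -1.0, -0.009]]
contact_force: [-1.7, -12.6, -3.5]
finger_gap: 0.0205
```

```bash
python3 st.py
```

```text
t 35.0 pos [ 0.4299 -0.303   0.0977] r 0.0539 ang -2.88 Ft -11.7 Fr 4.9 fz -3.5 y [ 0.002 -0.009 -1.   ]
```

Request:
{"method": "servo_tool", "body": {"series": [0, 0, 0, 0, 0, 0]}}

```text
clock: 35.12
position: [0.4298, -0.3027, 0.0976]
orientation: [[0.951, 0.002, -0.309], [0.309, -0.008, 0.951], [-0.001, -1.0, -0.008]]
contact_force: [-2.1, -9.8, 0.2]
finger_gap: 0.0206
```

```bash
python3 st.py; python3 - <<'E'
from h import *
o,im=snap('wrist','w11.png')
r=landmark_of('pointer','wrist'); print([(a['position'],a['conf'],ray('wrist',a['position'],.062,o)) for a in r])
cv2.imwrite('pics/c12.png',cv2.resize(im[150:330,330:570],(800,600),interpolation=2))
E
```

```text
t 35.125 pos [ 0.4298 -0.3027  0.0976] r 0.054 ang -2.884 Ft -9.0 Fr 4.5 fz 0.2 y [ 0.002 -0.008 -1.   ]
[([545.4, 299.6], 0.6, array([ 0.5221736 , -0.27698012,  0.062     ]))]
```

View pics/w11.png

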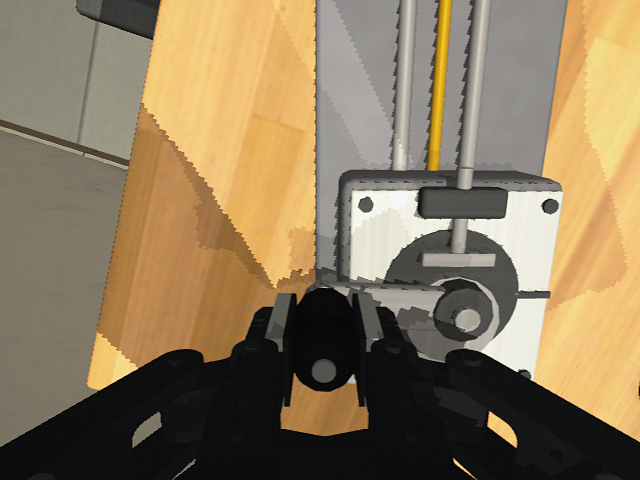

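Request:
{"method": "servo_tool", "body": {"series": [-0.03, 0.12, 0, 0, 0, 0, -0.02, 0.1, 0, 0, 0, 0, 0, 0, 0, 0, 0, 0, 0, 0, 0, 0, 0, 0]}}

```text
clock: 35.72
position: [0.4292, -0.3002, 0.0977]
orientation: [[0.951, 0.002, -0.309], [0.309, -0.012, 0.951], [-0.002, -1.0, -0.012]]
contact_force: [-0.9, -14.6, -4.1]
finger_gap: 0.0204
```

```bash
python3 st.py; python3 - <<'E'
from h import *
o,im=snap('wrist','w12.png')
r=landmark_of('pointer','wrist'); print([(a['position'],a['conf'],ray('wrist',a['position'],.062,o)) for a in r])
a=cv2.imread('pics/w5.png')[245:305,420:500];b=im[265:325,490:570]
cv2.imwrite('pics/c13.png',np.hstack([cv2.resize(a,(400,300),interpolation=0),cv2.resize(b,(400,300),interpolation=0)]))
E
```

```text
t 35.725 pos [ 0.4292 -0.3002  0.0977] r 0.054 ang -2.932 Ft -14.1 Fr 3.9 fz -4.1 y [ 0.002 -0.012 -1.   ]
[([544.8, 303.7], 0.8, array([ 0.52227822, -0.2765031 ,  0.062     ]))]
```

View pics/c13.png

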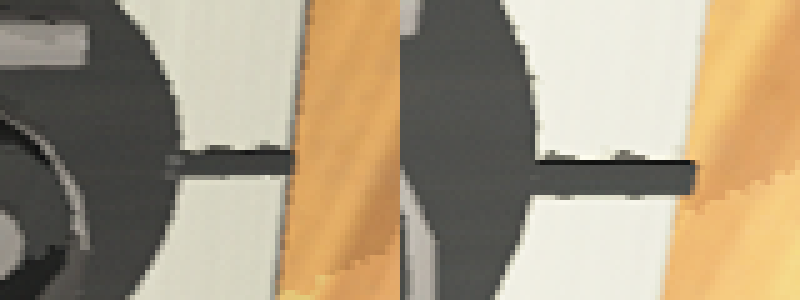

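Request:
{"method": "servo_tool", "body": {"series": [0.02, -0.1, 0, 0, 0, 0, 0.02, -0.1, 0, 0, 0, 0, 0.01, -0.06, 0, 0, 0, 0]}}

```text
clock: 36.2
position: [0.4299, -0.3032, 0.0976]
orientation: [[0.951, 0.002, -0.309], [0.309, -0.006, 0.951], [-0.0, -1.0, -0.007]]
contact_force: [-1.2, -8.8, 0.3]
finger_gap: 0.0205
```

```bash
python3 st.py
```

```text
t 36.2 pos [ 0.4299 -0.3032  0.0976] r 0.054 ang -2.876 Ft -8.2 Fr 3.5 fz 0.3 y [ 0.002 -0.006 -1.   ]
```

Request:
{"method": "servo_tool", "body": {"series": [0, 0, 0, 0, 0, 0, 0, 0, 0, 0, 0, 0, 0, 0, 0, 0, 0, 0, 0, 0, 0, 0, 0, 0], "gripper": 0.5}}

```text
clock: 36.7
position: [0.4286, -0.2995, 0.0963]
orientation: [[0.951, -0.0, -0.311], [0.311, 0.001, 0.951], [0.0, -1.0, 0.001]]
contact_force: [0.2, 0.3, 0.7]
finger_gap: 0.0425
```

```bash
python3 st.py
```

```text
t 36.7 pos [ 0.4286 -0.2995  0.0963] r 0.0544 ang -2.947 Ft 0.2 Fr -0.2 fz 0.7 y [-0.     0.001 -1.   ]
```

Request:
{"method": "servo_tool", "body": {"series": [0, 0, 0.5, 0, 0, 0, 0, 0, 1, 0, 0, 0, 0, 0, 1, 0, 0, 0, 0, 0, 1, 0, 0, 0, 0, 0, 1, 0, 0, 0, 0, 0, 0.5, 0, 0, 0, 0, 0, 0, 0, 0, 0]}}

```text
clock: 37.58
position: [0.4292, -0.3006, 0.1975]
orientation: [[0.951, 0.002, -0.31], [0.31, -0.001, 0.951], [0.001, -1.0, -0.002]]
contact_force: [-0.3, -0.7, -0.7]
finger_gap: 0.0427
```

```bash
python3 st.py; python3 - <<'E'
from h import *
o,im=snap('wrist','w13.png'); print(o['finger_gap'])
for l,z in [('knob_grip',.104),('pointer',.062),('tin',.028),('head',0)]:
    r=landmark_of(l,'wrist'); print(l,[(np.round(a['position']),a['conf'],ray('wrist',a['position'],z,o).round(4)) for a in r[:2]])
o,im=snap('scene','sc13.png')
cv2.imwrite('pics/c14.png',cv2.resize(im[180:370,170:490],(800,475),interpolation=2))
E
```

```text
t 37.575 pos [ 0.4292 -0.3006  0.1975] r 0.054 ang -2.926 Ft -0.7 Fr 0.5 fz -0.7 y [ 0.002 -0.001 -1.   ]
0.04274420209147078
knob_grip [(array([326., 269.]), 0.79, array([ 0.4316, -0.3096,  0.104 ]))]
pointer [(array([323., 268.]), 0.74, array([ 0.4343, -0.3232,  0.062 ])), (array([469., 242.]), 0.62, array([ 0.5221, -0.2755,  0.062 ]))]
tin []
head []
```

View pics/w13.png

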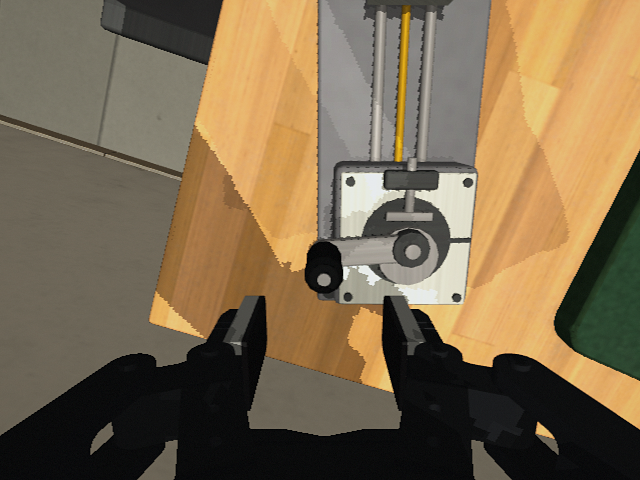

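View pics/c14.png

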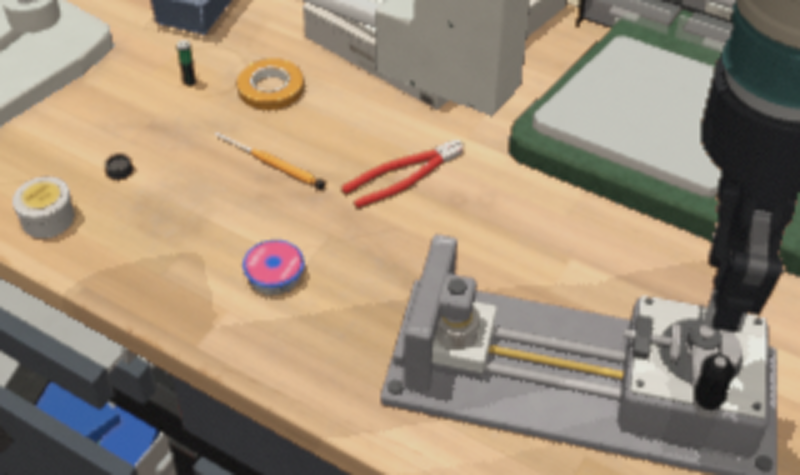

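```bash
python3 - <<'E'
from h import *
o,im=snap('side','s14.png')
for l,z in [('tin',.028),('nest',.028),('head',0)]:
    r=landmark_of(l,'side'); print(l,[(np.round(a['position']),round(a['conf'],2),ray('side',a['position'],z).round(4)) for a in r[:2]])
cv2.imwrite('pics/c15.png',cv2.resize(im[140:250,300:420],(600,550),interpolation=2))
E
```

```text
tin [(array([363., 355.]), 0.74, array([0.3665, 0.2727, 0.028 ])), (array([330., 338.]), 0.55, array([0.4535, 0.2452, 0.028 ]))]
nest [(array([362., 222.]), 0.48, array([ 0.4259, -0.1107,  0.028 ]))]
head [(array([364., 226.]), 0.83, array([ 0.4172, -0.1166,  0.    ]))]
```

View pics/c15.png

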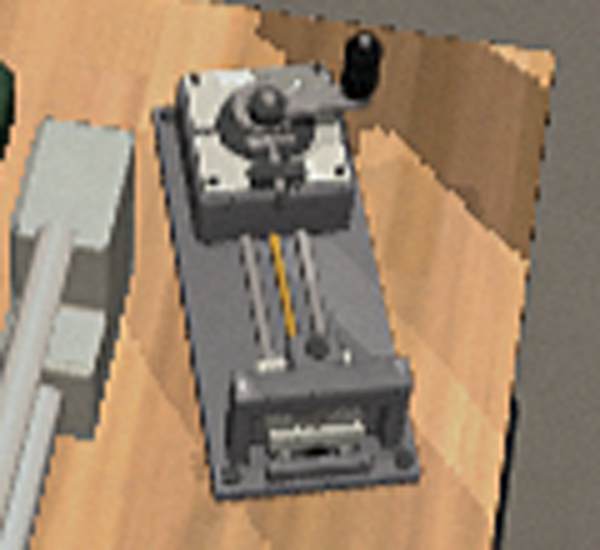

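The carriage is home under the head (crop 318,345), the knob is free and nothing is touching it. I'm handing in the job.

```bash
python3 -c "
from h import *
print(manip.job_done(), manip.get_obs()['clock'])"
```

```text
the job is handed in; nothing more can be done
the job is handed in; nothing more can be done
```

I set the smaller tin upright in the nest and let go. I then wound the crank clockwise almost two turns, stopped on the buffer, released the knob and lifted clear. The job was handed in at about 38 s of the 72 s allowed; it gave no verdict.

- **Buffer:** it pushed back at about 14 N at the knob, roughly 12 N of that above friction. The pointer landmark moved only about 1 mm, close to its noise, so clear contact rests mainly on the force reading.
- **Speed:** between readings the crank averaged no more than about 1 rad/s, but I had no continuous speed trace. I paused a few times during the first turn to let the push settle, so the winding was not perfectly steady.
- **Heavy point:** it took about 30 N on the tool, well above the stated 12 N. I did not find out why. I eased past it in small steps both times and saw no surge ahead.
- **Final pictures:** the tin was upright in the nest under the head, the carriage was at the arch, and the knob had sprung back slightly to the buffer. The reel, foot, driver, cutter, tape and cell looked unmoved, and the bin showed only in part. The gripper was clear with no contact force.
- **Checks that failed or disagreed:** at the end the network could not find the tin in the nest, because the head hides it. Its nest estimate fits the home position only to within a few mm, so I did not measure the 4 mm tolerance precisely.

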